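Refill the tea caddy and seal it

TASK

Lift every stirring paddle off the caddy's mouth and lay it in the bamboo tray, then pour all the tea balls from both side-handled cups into the caddy and stand the emptied cups upright on the walnut board again. With all the tea in, put the lid in the caddy's mouth, knob up, and press it down until it sits level and flush with the rim. Do not disturb the teapot, honey jar, sugar pot or small pastel cups.

Things in the scene. Friction and masses are not known exactly. Their poses are not given: they have to be found in the camera images.
- board: walnut serving board, a fixed slab 360 x 280 x 12 mm lying on the bar to the robot's left; origin at the centre of its underside, x along the 360 mm side, z up; its top is 12 mm above the bar
- caddy: round aluminium tea caddy, open at the top, fixed to the bar: outer diameter 120 mm, wall 4 mm, inner diameter 112 mm, rim 84 mm high; origin at the centre of its underside, z up along its axis. Inside the mouth is a dark sealing ring (seal), inner diameter 92 mm
- seal (a joint): how far the sealing ring inside the caddy's mouth is pushed down: 0 as found (its top 80 mm above the caddy's foot, 4 mm below the rim), 0.006 m fully down (top at 74 mm: a lid resting on it is flush with the rim). Held by friction: it moves under about 6 N and stays where it is left; the lid's weight alone does not move it
- lid: the caddy's lid: flat aluminium disc 106 mm in diameter, 10 mm thick (3 mm play all round in the caddy's mouth), with a walnut knob on top at the centre, 26 mm in diameter and 26 mm tall (36 mm overall), 0.13 kg; lies on the bar, knob up; origin at the centre of the disc's underside, z up through the knob
- tray: open bamboo tray, fixed to the bar at the robot's right, outside 200 x 110 x 35 mm, walls 6 mm, inner floor 6 mm above the bar; origin at the centre of its underside, x along the 200 mm side, z up
- paddle_0: flat bamboo stirring paddle 160 mm long, 10 mm thick, 25 g: a straight stem 13 mm wide, widening to a 26 mm blade in the last 50 mm at the +x end; lies across the caddy's rim at the start; origin on its underside 80 mm from either end, x along its length, z up; one of the two may be absent
- paddle_1: flat bamboo stirring paddle 160 mm long, 10 mm thick, 25 g: a straight stem 13 mm wide, widening to a 26 mm blade in the last 50 mm at the +x end; lies across the caddy's rim at the start; origin on its underside 80 mm from either end, x along its length, z up; one of the two may be absent
- cup_a: side-handled cream ceramic cup on the board, one of two alike, holding 1 to 4 tea balls: outside diameter 62 mm at the foot, 80 mm at the rim, 55 mm high, wall 4 mm, floor 5 mm, 0.16 kg; straight level handle along its own +x, 14 mm wide, 18 mm tall, middle 36 mm above the foot, ending 118 mm from the cup's axis (grip it 80 mm from the axis); origin at the centre of its foot, z up
- cup_a_mouth (a point): centre of the mouth of cup_a, level with its rim, 55 mm above the foot
- cup_b: side-handled cream ceramic cup on the board, one of two alike, holding 1 to 4 tea balls: outside diameter 62 mm at the foot, 80 mm at the rim, 55 mm high, wall 4 mm, floor 5 mm, 0.16 kg; straight level handle along its own +x, 14 mm wide, 18 mm tall, middle 36 mm above the foot, ending 118 mm from the cup's axis (grip it 80 mm from the axis); origin at the centre of its foot, z up
- cup_b_mouth (a point): centre of the mouth of cup_b, level with its rim, 55 mm above the foot
- ball_a0: pressed tea ball, a dark olive sphere 22 mm in diameter, 12 g, starting in cup_a; origin at its centre
- ball_a1: pressed tea ball, a dark olive sphere 22 mm in diameter, 12 g, starting in cup_a; origin at its centre; may be absent
- ball_a2: pressed tea ball, a dark olive sphere 22 mm in diameter, 12 g, starting in cup_a; origin at its centre; may be absent
- ball_a3: pressed tea ball, a dark olive sphere 22 mm in diameter, 12 g, starting in cup_a; origin at its centre; may be absent
- ball_b0: pressed tea ball, a dark olive sphere 22 mm in diameter, 12 g, starting in cup_b; origin at its centre
- ball_b1: pressed tea ball, a dark olive sphere 22 mm in diameter, 12 g, starting in cup_b; origin at its centre; may be absent
- ball_b2: pressed tea ball, a dark olive sphere 22 mm in diameter, 12 g, starting in cup_b; origin at its centre; may be absent
- ball_b3: pressed tea ball, a dark olive sphere 22 mm in diameter, 12 g, starting in cup_b; origin at its centre; may be absent
- teapot: clear glass teapot 134 mm tall, 132 mm across the belly, with handle and spout; bystander, to be left alone; origin at the centre of its underside
- honey: amber glass honey jar, 64 mm in diameter, 95 mm tall; bystander, to be left alone; origin at the centre of its underside
- sugar_pot: lilac lidded sugar pot, 84 mm in diameter, 86 mm tall; bystander, to be left alone; origin at the centre of its underside
- cup_pink: small pink cup without a handle, 62 mm in diameter, 45 mm tall; bystander, to be left alone; origin at the centre of its underside
- cup_mint: small mint-green cup without a handle, 62 mm in diameter, 45 mm tall; bystander, to be left alone; origin at the centre of its underside

How it is judged (in metres and radians):
On the way, in this order (a step that is already met when the one before it is completed fails the run):
1. every paddle present lies in the tray (x of paddle_0 in the frame of tray between -0.094 and 0.094 m and y of paddle_0 in the frame of tray between -0.049 and 0.049 m and z of paddle_0 in the frame of tray between -0.005 and 0.032 m and x of paddle_1 in the frame of tray between -0.094 and 0.094 m and y of paddle_1 in the frame of tray between -0.049 and 0.049 m and z of paddle_1 in the frame of tray between -0.005 and 0.032 m), for 0.2 s.
2. one cup is tipped over the caddy (more than 57 degrees) (((angle between cup_a's own z axis and vertical above 1 rad and horizontal distance between cup_a_mouth and caddy below 0.1 m and height (world z) of cup_a_mouth above 0.084 m) or (angle between cup_b's own z axis and vertical above 1 rad and horizontal distance between cup_b_mouth and caddy below 0.1 m and height (world z) of cup_b_mouth above 0.084 m))), for 0.2 s.
3. the other cup is tipped over the caddy, tea from the first being in it (((angle between cup_a's own z axis and vertical above 1 rad and horizontal distance between cup_a_mouth and caddy below 0.1 m and height (world z) of cup_a_mouth above 0.084 m and ((horizontal distance between ball_b0 and caddy below 0.056 m and z of ball_b0 in the frame of caddy below 0.07 m) or (horizontal distance between ball_b1 and caddy below 0.056 m and z of ball_b1 in the frame of caddy below 0.07 m) or (horizontal distance between ball_b2 and caddy below 0.056 m and z of ball_b2 in the frame of caddy below 0.07 m) or (horizontal distance between ball_b3 and caddy below 0.056 m and z of ball_b3 in the frame of caddy below 0.07 m))) or (angle between cup_b's own z axis and vertical above 1 rad and horizontal distance between cup_b_mouth and caddy below 0.1 m and height (world z) of cup_b_mouth above 0.084 m and ((horizontal distance between ball_a0 and caddy below 0.056 m and z of ball_a0 in the frame of caddy below 0.07 m) or (horizontal distance between ball_a1 and caddy below 0.056 m and z of ball_a1 in the frame of caddy below 0.07 m) or (horizontal distance between ball_a2 and caddy below 0.056 m and z of ball_a2 in the frame of caddy below 0.07 m) or (horizontal distance between ball_a3 and caddy below 0.056 m and z of ball_a3 in the frame of caddy below 0.07 m))))), for 0.2 s.
4. all the tea balls present are in the caddy (horizontal distance between each of ball_a0, ball_a1, ball_a2, ball_a3, ball_b0, ball_b1, ball_b2, ball_b3 and caddy below 0.056 m and z of each of ball_a0, ball_a1, ball_a2, ball_a3, ball_b0, ball_b1, ball_b2, ball_b3 in the frame of caddy below 0.07 m), for 0.2 s.
5. the gripper presses the lid down level in the mouth, the sealing ring pushed at least 4 mm down (horizontal distance between lid and caddy below 0.008 m and z of lid in the frame of caddy between 0.068 and 0.0765 m and angle between lid's own z axis and vertical below 0.06 rad and value of joint seal above 0.004 m and contact force between the fingers and lid above 1 N), for 0.05 s.
At the end, for the whole second after the job is handed in: every paddle present in the tray; every tea ball present in the caddy; both cups at rest upright (within 7 degrees) on the board; the lid centred within 8 mm, level within 3.4 degrees, in the caddy's mouth, flush within 2.5 mm, with the sealing ring pushed at least 4 mm of its 6 mm (all of step 1 and all of step 4 and x of cup_a in the frame of board between -0.18 and 0.18 m and y of cup_a in the frame of board between -0.14 and 0.14 m and z of cup_a in the frame of board between 0.005 and 0.02 m and angle between each of cup_a, cup_b's own z axis and vertical below 0.12 rad and linear speed of each of cup_a, cup_b, lid below 0.02 m/s and x of cup_b in the frame of board between -0.18 and 0.18 m and y of cup_b in the frame of board between -0.14 and 0.14 m and z of cup_b in the frame of board between 0.005 and 0.02 m and horizontal distance between lid and caddy below 0.008 m and z of lid in the frame of caddy between 0.068 and 0.0765 m and angle between lid's own z axis and vertical below 0.06 rad and value of joint seal above 0.004 m); the robot touches nothing.
It fails at once if teapot moved more than 30 mm (distance of teapot from where it was at the start of the episode above 0.03 m).
It fails at once if honey moved more than 30 mm (distance of honey from where it was at the start of the episode above 0.03 m).
It fails at once if sugar pot moved more than 30 mm (distance of sugar_pot from where it was at the start of the episode above 0.03 m).
It fails at once if cup pink moved more than 30 mm (distance of cup_pink from where it was at the start of the episode above 0.03 m).
It fails at once if cup mint moved more than 30 mm (distance of cup_mint from where it was at the start of the episode above 0.03 m).
Of paddle_0, paddle_1 only 1 to 2 are there at a start; the rules pass over those that are not, and their reading is None.
Of ball_a1, ball_a2, ball_a3, ball_b1, ball_b2, ball_b3 only 2 to 6 are there at a start; the rules pass over those that are not, and their reading is None.
At some moment in a run one of lid, cup_a, cup_b may be knocked a few centimetres aside while the robot is not near it.
It also fails if it takes over 210 s, if anything falls off the work surface, if the arm or the gripper's body presses on something with over 40 N, if the wrist force passes 120 N, or if a joint passes its speed limit or range.

ROBOT

A 6-joint arm with a two-finger parallel gripper is mounted at the origin on the work surface. World frame = base frame: x ahead of the robot, y to its left, z up, the work surface at z = 0. Lengths are in mm, angles in degrees, forces in N, time in s.
With the tool pointing down it reaches from about 300 to 850 mm from the base axis. Payload 4.2 kg.
Tool frame: the origin (TCP) lies at the very end of the fingers, on their centre line; the grasp point (between the pads) lies 19 mm behind it; z points along the fingers, y is the line along which they close (so a half turn about z gives the same grasp; the last joint's range is limited). The gripper opens to 91 mm and grips with 3 to 60 N. Pads are 32 mm wide; open, the fingers measure 118 mm over their backs; the gripper's body (76 mm by 178 mm) begins 60 mm behind the grasp point.
Start: joints at [67.953, 18.312, 89.639, -0, 72.044, -1.146], TCP at [205.142, 537.178, 213.976] pointing down, gripper open.
Joint ranges: [-177.97, 177.97], [-48.28, 115.42], [12.27, 149.76], [-77.06, 257.06], [2.81, 150.46], [-146.56, 146.56]. Speed limits (degrees/s): [147.25, 147.25, 180, 180, 180, 180].

INTERFACE

Orientations are given as [roll, pitch, yaw] about the fixed x, y, z axes, in that order (R = Rz(yaw) Ry(pitch) Rx(roll)).
In Python, from workcell import env, grab_frame gives the robot as it stands. The module is installed in compiled form; this text tells all that it offers.
- The arm moves only by the tool move_arm, never from a script. Its argument "plan" is a list of rows, each an object of numbers: "tx", "ty", "tz": the shift along the tool's x, y, z in cm; "wx", "wy", "wz": the turn, a rotation vector about the tool's x, y, z in rad. In form: [{"tx": .., "ty": .., "tz": .., "wx": .., "wy": .., "wz": ..}, ...]. A call has 1 to 12 rows; each row shifts and turns the commanded pose from where the row before left it, along the tool's axes as they then stand; what a row does not reach is not made up. A row lasts 1/12 s, in which the tool goes at most 41.7 mm and 7.16 degrees, less where a joint would pass 70% of its speed; a pose out of reach is approached as far as the arm can. A call is refused whole if a number of a shift passes 4.17 or a number of a turn 0.125, either way. A call with a gripper value outside its range is refused whole. "gripper" is the finger opening in cm, from 0 to 9.12, set as the call begins (left out, the last holds). The fingers move at their own pace and stop on an object; "force" is the grip in N (left out, the last holds). Time passes only in rows, so rows that do not move let the fingers close. It gives the time, the measured TCP pose, the force, the opening and the grip force at its end, in the units of the state.
- env.state(): the state, without advancing time (a new reading comes with each control period).
- grab_frame(name): name is "side" or "top" or "wrist"; returns a dict with "color" (384x512x3 uint8, red, green, blue), "vfov" (degrees; the focal length in pixels is half the picture's height over the tangent of half this angle, whatever the lens; pixels are square), "cx", "cy" (the principal point, pixels), "view" (4x4, takes a point from world to camera coordinates). Camera axes: x right, y up, looking along -z (the intrinsics and any distortion apply to the point x, -y, -z); pixel columns grow to the right and rows downward; lengths in mm; the calibration is good to about 2 mm. A picture is of the moment at which its call begins. There is no depth.
- env.job_done(): hands the job in; it is judged then, once.
The state is a dict: "time_s": time; "qpos": joint angles; "qvel": joint speeds; "effort": joint torques, N m; "ee_pos": TCP position; "ee_rot": TCP orientation; "force": force on the tool from outside, world axes, zero at the start; "torque": the same for the moment, N m; "gripper_width": finger opening in mm; "gripper_force": force on a finger pad.
Only numpy, scipy, OpenCV 4.12 (cv2) and the standard library are available. Lean on these libraries where they do the work, as an engineer would, in place of code of your own. Each camera call takes 0.05 s, during which the arm holds its last target. There are 200 camera calls.

## Working session

There is one attempt and no reset: what is moved stays moved. The work goes in short steps, Python scripts to look and compute and a tool call to move; the robot and the scene stay as the last step left them, time stands still between calls to the robot, and variables do not carry over. Pictures are saved under pics/ and viewed, at most 14 in all, crops included, and the job is handed in when it is done.

Besides the shell and the picture viewer there is one more tool, called after "Call:" as name(argument=value, ...) on one line, values as JSON. move_arm: Moves the arm, as the interface text tells. Its arguments: {"type":"object","properties":{"plan":{"type":"array","items":{"type":"object","properties":{"tx":{"type":"number"},"ty":{"type":"number"},"tz":{"type":"number"},"wx":{"type":"number"},"wy":{"type":"number"},"wz":{"type":"number"}}}},"gripper":{"type":"number"},"force":{"type":"number"}},"required":["plan"]}

```bash
mkdir -p pics
cat > h.py <<'E'
import numpy as np, cv2
from workcell import env, grab_frame
def info(f):
    K=f['color'].shape[0]/2/np.tan(np.radians(f['vfov']/2)); return K
def ray(f,u,v):
    k=info(f); V=np.array(f['view']); d=np.array([(u-f['cx'])/k,-(v-f['cy'])/k,-1.])
    R=V[:3,:3]; return -R.T@V[:3,3], R.T@d
def onz(f,u,v,z):
    o,d=ray(f,u,v); return o+d*(z-o[2])/d[2]
def proj(f,p):
    k=info(f); V=np.array(f['view']); c=V[:3,:3]@np.array(p,float)+V[:3,3]
    return f['cx']+k*c[0]/-c[2], f['cy']-k*c[1]/-c[2]
def save(f,n): cv2.imwrite('pics/'+n,f['color'][:,:,::-1])
E
python3 - <<'E'
from h import *
import pickle
fs={}
for n in ['side','top','wrist']:
    f=grab_frame(n); fs[n]=f; save(f,n+'0.png'); print(n,{k:v for k,v in f.items() if k not in('color','view')},np.round(ray(f,256,192),2).tolist())
pickle.dump(fs,open('f0.pkl','wb'))
a=np.hstack([fs['side']['color'],fs['top']['color']])
cv2.imwrite('pics/t0.png',cv2.resize(fs['top']['color'][:,:,::-1],(800,600),interpolation=3)); print(env.state())
E
```

```text
side {'vfov': 50.19372023171367, 'cx': 250.01153904111396, 'cy': 198.8230156015323} [[573.68, 690.77, 958.41], [-0.01, -0.61, -0.8]]
top {'vfov': 46.39667117177927, 'cx': 254.9982425266831, 'cy': 188.36154944768919} [[387.34, 13.04, 1163.72], [0.18, 0.01, -0.98]]
wrist {'vfov': 70.20580900367496, 'cx': 257.28497403863634, 'cy': 189.18042390197678} [[131.26, 565.29, 383.89], [0.27, -0.11, -0.96]]
{'time_s': 0.15, 'qpos': array([ 6.79529856e+01,  1.83442750e+01,  8.96888727e+01,  6.71288487e-04,
        7.20444741e+01, -1.14492488e+00]), 'qvel': array([ 0.01337446, -0.04352181, -0.24942578, -0.00564603, -0.01277325,
       -0.0042619 ]), 'effort': array([-4.21190744e-04, -4.12771225e+01, -2.32156277e+01,  7.26778968e-02,
        4.32602107e-02, -1.30921112e-04]), 'ee_pos': array([204.99157872, 536.82236458, 213.31292405]), 'ee_rot': array([-1.79922407e+02, -2.18917462e-03,  1.59097702e+02]), 'force': array([0.17139155, 0.78000594, 0.83427203]), 'torque': array([ 0.05620483, -0.05844844,  0.00128841]), 'gripper_force': 0.0, 'gripper_width': 91.27019396563674}
```

View pics/t0.png

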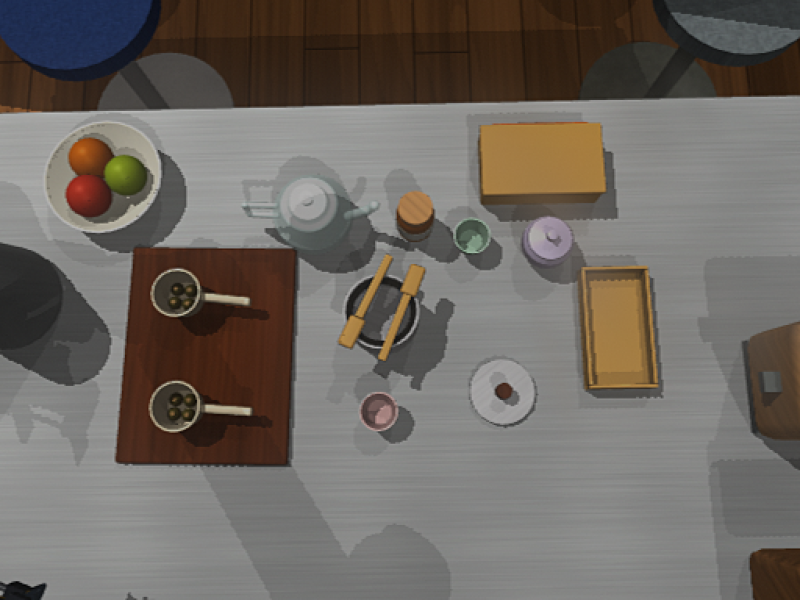

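View pics/side0.png

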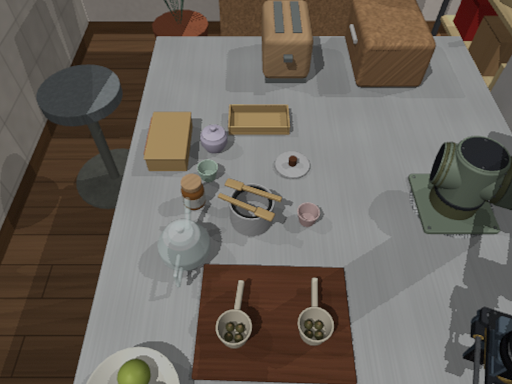

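Top view (800 px): caddy at (381,311) with two paddles across it, cups at (177,293) and (175,407) each with about 4 balls and handles pointing right (−y), lid at (503,391), tray at (619,327).

```bash
cat > m.py <<'E'
from h import *
def cc(m,minA=30):
    n,l,s,c=cv2.connectedComponentsWithStats(m.astype(np.uint8)); return [(l==i,s[i],c[i]) for i in range(1,n) if s[i][4]>=minA]
def bamboo(img):
    h=cv2.cvtColor(img,cv2.COLOR_RGB2HSV); return (h[...,0]>10)&(h[...,0]<26)&(h[...,1]>110)&(h[...,2]>110)
def cream(img):
    h=cv2.cvtColor(img,cv2.COLOR_RGB2HSV); return (h[...,0]>10)&(h[...,0]<40)&(h[...,1]>18)&(h[...,1]<110)&(h[...,2]>110)
E
python3 - <<'E'
from m import *
import pickle
fs=pickle.load(open('f0.pkl','rb')); f=fs['top']; im=f['color']
for m,s,c in cc(bamboo(im)):
    if s[4]<3000 and 190<c[0]<440 and 150<c[1]<270:
        ys,xs=np.nonzero(m); P=np.array([onz(f,x,y,94)[:2] for x,y in zip(xs,ys)])
        r=cv2.minAreaRect(P.astype(np.float32)); print('bamboo',s,c.round(1),'rect@94',r)
for m,s,c in cc(cream(im)):
    if s[4]<3000 and c[0]<300: print('cream',s,c.round(1))
h=cv2.cvtColor(im,cv2.COLOR_RGB2HSV)
for p in [(113,160),(122,187),(140,191),(150,192),(100,187),(322,265),(322,250),(220,198),(243,222),(266,200)]: print(p,im[p[1],p[0]],h[p[1],p[0]])
cr=lambda x,y,w,hh,k:cv2.resize(im[y:y+hh,x:x+w],None,fx=k,fy=k,interpolation=cv2.INTER_CUBIC)
a=cr(90,160,80,120,5);b=cr(210,155,80,120,5)
cv2.imwrite('pics/c0.png',np.hstack([a,b])[:,:,::-1])
E
```

```text
bamboo [217 163  34  60 417] [232.  196.4] rect@94 ((589.3839721679688, 73.73197174072266), (23.983287811279297, 157.07131958007812), 63.082698822021484)
bamboo [242 169  30  62 417] [257.3 195.4] rect@94 ((569.0614624023438, 22.242313385009766), (24.065753936767578, 157.72044372558594), 67.54161834716797)
bamboo [ 372  170   49   78 2562] [394.1 212.1] rect@94 ((540.7614135742188, -312.52740478515625), (187.5701446533203, 102.16620635986328), 0.2571435272693634)
bamboo [413 173   8  72 186] [416.4 208.9] rect@94 ((540.3611450195312, -363.16522216796875), (6.170304775238037, 172.23452758789062), 89.89823150634766)
cream [  29   78   73   70 1754] [ 62.7 108.7]
cream [ 96 172  32  31 144] [111.9 188.3]
cream [131 188  29   7 133] [145.1 190.9]
cream [ 95 244  33  33 178] [111.5 260.7]
cream [131 259  30   7 148] [145.3 261.8]
(113, 160) [71 39 25] [  9 165  71]
(122, 187) [37 35 19] [ 27 124  37]
(140, 191) [179 164 138] [ 19  58 179]
(150, 192) [175 161 134] [ 20  60 175]
(100, 187) [62 56 46] [19 66 62]
(322, 265) [160 159 158] [ 15   3 160]
(322, 250) [74 47 35] [  9 134  74]
(220, 198) [151 150 149] [ 15   3 151]
(243, 222) [156 158 163] [111  11 163]
(266, 200) [106 104 103] [ 10   7 106]
```

View pics/c0.png

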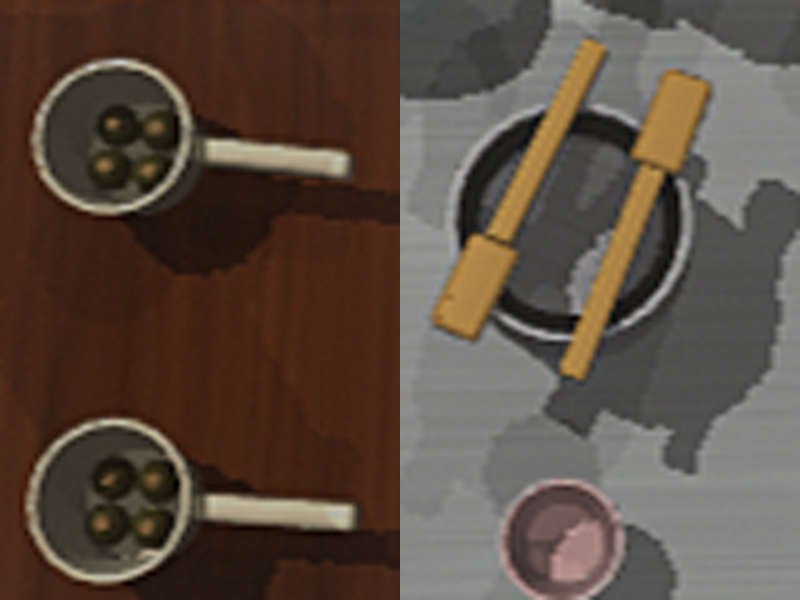

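Crop: cup rims centred at full-image (112.6,187.4) and (112.4,260.2), 4 balls in each; caddy rim centre (244,199); paddle A has its blade lower left, paddle B upper right.

```bash
cat >> h.py <<'E'
from scipy.spatial.transform import Rotation as Ro
def rel(target,yaw=None):
    """shift in tool axes (cm) from present TCP to target; print state"""
    s=env.state(); R=Ro.from_euler('xyz',s['ee_rot'],degrees=True)
    d=R.inv().apply(np.array(target,float)-s['ee_pos'])/10
    return d.round(2)
E
python3 - <<'E'
from m import *
import pickle
fs=pickle.load(open('f0.pkl','rb')); f=fs['top']; g=fs['side']
print('caddy',onz(f,244,199,84)); 
for n,c,e in [('cup1',(112.6,187.4),(159,192.6)),('cup2',(112.4,260.2),(160.6,263))]:
    a=onz(f,*c,67);b=onz(f,*e,57); print(n,a,b,np.linalg.norm((b-a)[:2]),np.degrees(np.arctan2(*(b-a)[[1,0]])))
im=f['color'];h=cv2.cvtColor(im,cv2.COLOR_RGB2HSV)
for m,s,c in cc((h[...,1]<25)&(h[...,2]>165),100):
    print('bright',s,c.round(1))
print('lidknob',onz(f,503*.64,391*.64,36),'liddisc',onz(f,503*.64,391*.64,10))
for u,v in [(372,170),(421,170),(421,248),(372,248)]: print('tray',onz(f,u,v,35).round(1))
for p in [(589,74,94),(569,22,94)]: print('side proj',proj(g,p))
for m,s,c in cc(bamboo(g['color'])):
    if 215<c[0]<290 and 170<c[1]<225: print('side bamboo',s,c.round(1),onz(g,*c,94).round(1))
for n,z in [('pink',45),('mint',45)]:
    print(n,onz(f,*((378*.64,411*.64) if n=='pink' else (472*.64,236*.64)),z).round(0))
print('honey',onz(f,415*.64,207*.64,95).round(0),'pot',onz(f,308*.64,205*.64,120).round(0),'sugar',onz(f,548*.64,240*.64,80).round(0))
E
```

```text
caddy [572.08521953  50.70005538  84.        ]
cup1 [610.99982564 380.25480853  67.        ] [597.30319375 265.63652695  57.        ] 115.43373941997912 -96.81440595685821
cup2 [430.61011565 372.91179868  67.        ] [422.10141039 257.60199023  57.        ] 115.62331074748656 -94.22020431349326
bright [  0  70 147   9 349] [64.  72.8]
bright [  5  77  98  72 401] [ 48.6 112.4]
bright [185 117  22  18 195] [193.5 123.8]
bright [339 140  11  20 133] [343.6 150.5]
lidknob [ 446.92154298 -140.2302939    36.        ] liddisc [ 448.29518349 -143.76389665   10.        ]
tray [ 649.8 -278.7   35. ]
tray [ 647.2 -404.4   35. ]
tray [ 448.  -386.9   35. ]
tray [ 450.2 -265.3   35. ]
side proj (np.float64(244.880892445554), np.float64(205.1960876924224))
side proj (np.float64(252.54636865782885), np.float64(189.31032613187182))
pink [419.  59.  45.]
mint [ 701. -100.   45.]
honey [737.  -6.  95.] pot [736. 162. 120.] sugar [ 682. -217.   80.]
```

Run:
```python
from m import *
import pickle
fs=pickle.load(open('f0.pkl','rb')); f=fs['top']
P=np.array([onz(f,u,v,35)[:2] for u,v in [(372.5,171),(415.4,171),(420.5,247),(374.4,248)]]); print(P.round(1),P.mean(0))
print(env.state()['ee_pos'],'A above',rel([588,74,170]),'A',rel([588,74,81]))
```

```text
[[ 647.1 -279.8]
 [ 644.8 -389.9]
 [ 450.5 -385.8]
 [ 450.1 -271.2]] [ 548.12690534 -331.6893873 ]
[204.99157872 536.82236458 213.31292405] A above [-52.29 -29.57   4.37] A [-52.29 -29.55  13.27]
```

Call:
move_arm(plan=[{"tz":-3,"wz":0.1}], gripper=4, force=15)

```text
schema error: expected keys tx, ty, tz, wx, wy, wz
```

Run:
```python
from h import *
s=env.state();print(s['ee_pos'],s['ee_rot'],'A above',rel([588,74,160]),'A',rel([588,74,81]))
```

```text
[204.99157872 536.82236458 213.31292405] [-1.79922407e+02 -2.18917462e-03  1.59097702e+02] A above [-52.29 -29.56   5.37] A [-52.29 -29.55  13.27]
```

Call:
move_arm(plan=[{"tx":0,"ty":0,"tz":-3,"wx":0,"wy":0,"wz":0.107},{"tx":0,"ty":0,"tz":0,"wx":0,"wy":0,"wz":0}], gripper=4, force=15)

```text
time_s: 0.32
ee_pos: [205.9, 539.1, 247.8]
ee_rot: [179.6, -0.0, 152.8]
force: [0.1, 1.6, 1.1]
gripper_width: 80.6
gripper_force: 0.0
```

Run:
```python
from h import *
s=env.state();print(s['ee_pos'],s['ee_rot'],'A above',rel([588,74,160]),'A',rel([588,74,81]))
```

```text
[205.86966163 539.09300083 247.82415482] [ 1.79594864e+02 -4.24702566e-02  1.52810328e+02] A above [-55.25 -23.97   8.57] A [-55.25 -24.03  16.47]
```

Call:
move_arm(plan=[{"tx":-3.45,"ty":-1.5,"tz":0,"wx":0,"wy":0,"wz":0},{"tx":-3.45,"ty":-1.5,"tz":0,"wx":0,"wy":0,"wz":0},{"tx":-3.45,"ty":-1.5,"tz":0,"wx":0,"wy":0,"wz":0},{"tx":-3.45,"ty":-1.5,"tz":0,"wx":0,"wy":0,"wz":0},{"tx":-3.45,"ty":-1.5,"tz":0,"wx":0,"wy":0,"wz":0},{"tx":-3.45,"ty":-1.5,"tz":0,"wx":0,"wy":0,"wz":0},{"tx":-3.45,"ty":-1.5,"tz":0,"wx":0,"wy":0,"wz":0},{"tx":-3.45,"ty":-1.5,"tz":0,"wx":0,"wy":0,"wz":0},{"tx":-3.45,"ty":-1.5,"tz":0,"wx":0,"wy":0,"wz":0},{"tx":-3.45,"ty":-1.5,"tz":0,"wx":0,"wy":0,"wz":0},{"tx":-3.45,"ty":-1.5,"tz":0,"wx":0,"wy":0,"wz":0},{"tx":-3.45,"ty":-1.5,"tz":0,"wx":0,"wy":0,"wz":0}])

```text
time_s: 1.32
ee_pos: [493.0, 187.0, 243.8]
ee_rot: [180.0, 0.0, 153.0]
force: [1.1, 1.1, 0.1]
gripper_width: 40.2
gripper_force: 0.0
```

Call:
move_arm(plan=[{"tx":-3.45,"ty":-1.5,"tz":0,"wx":0,"wy":0,"wz":0},{"tx":-3.45,"ty":-1.5,"tz":1.5,"wx":0,"wy":0,"wz":0},{"tx":-3.45,"ty":-1.5,"tz":2,"wx":0,"wy":0,"wz":0},{"tx":-3.45,"ty":-1.5,"tz":2,"wx":0,"wy":0,"wz":0},{"tx":0,"ty":0,"tz":2,"wx":0,"wy":0,"wz":0},{"tx":0,"ty":0,"tz":0,"wx":0,"wy":0,"wz":0},{"tx":0,"ty":0,"tz":0,"wx":0,"wy":0,"wz":0}])

```text
time_s: 1.9
ee_pos: [585.8, 73.6, 168.7]
ee_rot: [-179.9, -0.2, 153.0]
force: [0.4, 0.8, 0.5]
gripper_width: 39.8
gripper_force: 0.0
```

Run:
```python
from h import *
s=env.state();print(s['ee_pos'],s['ee_rot'],'A',rel([588,74,81]))
f=grab_frame('wrist'); save(f,'w1.png'); print([proj(f,p) for p in [(588,74,94),(569,22,94),(572,50.7,84)]], proj(f,s['ee_pos']))
```

```text
[585.84505726  73.63147406 168.69791227] [-1.79924351e+02 -1.72614210e-01  1.52958675e+02] A [-0.2   0.14  8.77]
[(np.float64(258.6184273914204), np.float64(198.33998772985356)), (np.float64(200.9157844904687), np.float64(205.00149403263242)), (np.float64(229.9055370925476), np.float64(191.5739009197115))] (np.float64(257.04227836548887), np.float64(229.99821430376045))
```

View pics/w1.png

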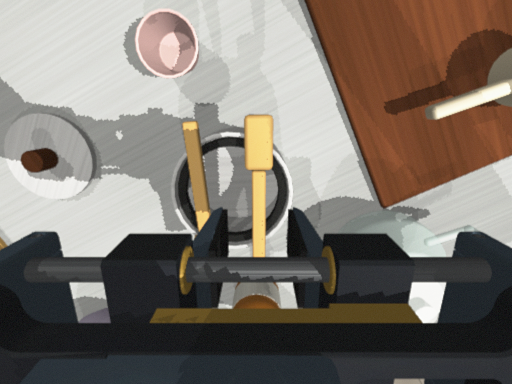

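Paddle A's stem (258,190 px) lies between the fingers, and paddle B is clear of the left finger. Descend and grip.

Call:
move_arm(plan=[{"tx":-0.2,"ty":0.1,"tz":3,"wx":0,"wy":0,"wz":0},{"tx":0,"ty":0,"tz":3,"wx":0,"wy":0,"wz":0},{"tx":0,"ty":0,"tz":2,"wx":0,"wy":0,"wz":0},{"tx":0,"ty":0,"tz":0.6,"wx":0,"wy":0,"wz":0},{"tx":0,"ty":0,"tz":0,"wx":0,"wy":0,"wz":0}])

```text
time_s: 2.37
ee_pos: [587.8, 74.6, 83.9]
ee_rot: [-179.9, -0.1, 153.1]
force: [-0.1, -0.3, 0.5]
gripper_width: 39.8
gripper_force: 0.1
```

Call:
move_arm(plan=[{"tx":0,"ty":0,"tz":0,"wx":0,"wy":0,"wz":0},{"tx":0,"ty":0,"tz":0,"wx":0,"wy":0,"wz":0},{"tx":0,"ty":0,"tz":0,"wx":0,"wy":0,"wz":0},{"tx":0,"ty":0,"tz":0,"wx":0,"wy":0,"wz":0},{"tx":0,"ty":0,"tz":0,"wx":0,"wy":0,"wz":0}], gripper=0)

```text
time_s: 2.78
ee_pos: [589.6, 73.9, 85.0]
ee_rot: [179.9, 0.1, 153.0]
force: [-0.8, -0.4, 3.5]
gripper_width: 12.7
gripper_force: 15.0
```

Call:
move_arm(plan=[{"tx":0,"ty":0,"tz":-2,"wx":0,"wy":0,"wz":0},{"tx":0,"ty":0,"tz":-3,"wx":0,"wy":0,"wz":0},{"tx":0,"ty":0,"tz":-3,"wx":0,"wy":0,"wz":0},{"tx":0,"ty":0,"tz":-1,"wx":0,"wy":0,"wz":-0.11},{"tx":0,"ty":0,"tz":0,"wx":0,"wy":0,"wz":-0.115},{"tx":0,"ty":0,"tz":0,"wx":0,"wy":0,"wz":-0.11},{"tx":0,"ty":0,"tz":0,"wx":0,"wy":0,"wz":-0.11},{"tx":0,"ty":0,"tz":0,"wx":0,"wy":0,"wz":0}])

```text
time_s: 3.45
ee_pos: [589.0, 73.7, 174.2]
ee_rot: [180.0, 0.0, 178.6]
force: [0.5, 0.7, 0.2]
gripper_width: 13.0
gripper_force: 15.0
```

Run:
```python
from h import *
s=env.state();print(s['ee_pos'],s['ee_rot'],s['gripper_width'],'A',rel([548,-353,80]))
```

```text
[588.99557948  73.73203283 174.17553241] [1.79990054e+02 3.44454203e-02 1.78558275e+02] 13.048037184458574 A [  3.03 -42.76   9.41]
```

Call:
move_arm(plan=[{"tx":0.25,"ty":-3.56,"tz":0,"wx":0,"wy":0,"wz":0},{"tx":0.25,"ty":-3.56,"tz":0,"wx":0,"wy":0,"wz":0},{"tx":0.25,"ty":-3.56,"tz":0,"wx":0,"wy":0,"wz":0},{"tx":0.25,"ty":-3.56,"tz":0,"wx":0,"wy":0,"wz":0},{"tx":0.25,"ty":-3.56,"tz":0,"wx":0,"wy":0,"wz":0},{"tx":0.25,"ty":-3.56,"tz":0,"wx":0,"wy":0,"wz":0},{"tx":0.25,"ty":-3.56,"tz":0,"wx":0,"wy":0,"wz":0},{"tx":0.25,"ty":-3.56,"tz":0,"wx":0,"wy":0,"wz":0},{"tx":0.25,"ty":-3.56,"tz":0,"wx":0,"wy":0,"wz":0},{"tx":0.25,"ty":-3.56,"tz":0,"wx":0,"wy":0,"wz":0},{"tx":0.25,"ty":-3.56,"tz":0,"wx":0,"wy":0,"wz":0},{"tx":0.25,"ty":-3.56,"tz":0,"wx":0,"wy":0,"wz":0}])

```text
time_s: 4.45
ee_pos: [547.0, -354.2, 173.9]
ee_rot: [180.0, 0.0, 178.3]
force: [1.0, 0.4, 0.1]
gripper_width: 13.2
gripper_force: 15.0
```

Call:
move_arm(plan=[{"tx":0,"ty":0,"tz":2,"wx":0,"wy":0,"wz":0},{"tx":0,"ty":0,"tz":3,"wx":0,"wy":0,"wz":0},{"tx":0,"ty":0,"tz":3,"wx":0,"wy":0,"wz":0},{"tx":0,"ty":0,"tz":0,"wx":0,"wy":0,"wz":0},{"tx":0,"ty":0,"tz":0,"wx":0,"wy":0,"wz":0}])

```text
time_s: 4.87
ee_pos: [546.6, -352.0, 92.6]
ee_rot: [179.9, -0.2, 178.4]
force: [-0.1, -0.3, 0.7]
gripper_width: 13.1
gripper_force: 15.0
```

Run:
```python
from m import *
s=env.state();print(s['ee_pos'],s['ee_rot'],s['gripper_width'],'A',rel([548,-353,15]))
f=grab_frame('wrist'); g=grab_frame('side');save(f,'w2.png')
P=[(450,-276),(647,-278),(647,-387),(450,-386)]
im=cv2.resize(np.hstack([f['color'][:,:],]),None,fx=1,fy=1)[:,:,::-1].copy()
for p in P:
    u,v=proj(f,(*p,35)); cv2.circle(im,(int(u),int(v)),4,(0,0,255),1)
cv2.imwrite('pics/w2.png',im)
```

```text
[ 546.63949793 -351.95701065   92.55467   ] [ 1.79878983e+02 -1.79680475e-01  1.78353069e+02] 13.096886144450407 A [-0.16 -0.12  7.75]
```

View pics/w2.png

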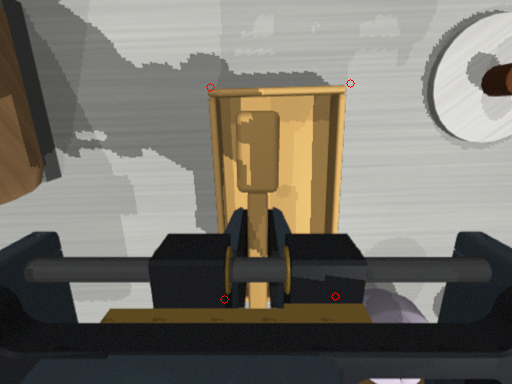

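Tray's near corners (210,92), (343,90) frame the blade with clearance on all sides; lower and release.

Call:
move_arm(plan=[{"tx":0,"ty":0,"tz":3,"wx":0,"wy":0,"wz":0},{"tx":0,"ty":0,"tz":3,"wx":0,"wy":0,"wz":0},{"tx":0,"ty":0,"tz":1.6,"wx":0,"wy":0,"wz":0},{"tx":0,"ty":0,"tz":0,"wx":0,"wy":0,"wz":0},{"tx":0,"ty":0,"tz":0,"wx":0,"wy":0,"wz":0}])

```text
time_s: 5.38
ee_pos: [548.5, -352.9, 19.3]
ee_rot: [-179.9, 0.1, 178.5]
force: [-0.1, 0.5, 1.7]
gripper_width: 13.2
gripper_force: 15.0
```

Call:
move_arm(plan=[{"tx":0,"ty":0,"tz":0,"wx":0,"wy":0,"wz":0},{"tx":0,"ty":0,"tz":0,"wx":0,"wy":0,"wz":0},{"tx":0,"ty":0,"tz":0,"wx":0,"wy":0,"wz":0},{"tx":0,"ty":0,"tz":-3,"wx":0,"wy":0,"wz":0},{"tx":0,"ty":0,"tz":-4,"wx":0,"wy":0,"wz":0},{"tx":0,"ty":0,"tz":-4,"wx":0,"wy":0,"wz":0},{"tx":0,"ty":0,"tz":-4,"wx":0,"wy":0,"wz":0.1},{"tx":0,"ty":0,"tz":0,"wx":0,"wy":0,"wz":0.125},{"tx":0,"ty":0,"tz":0,"wx":0,"wy":0,"wz":0.125},{"tx":0,"ty":0,"tz":0,"wx":0,"wy":0,"wz":0}], gripper=2.4)

```text
time_s: 6.22
ee_pos: [548.0, -352.7, 170.1]
ee_rot: [-180.0, 0.2, 158.3]
force: [0.0, -0.0, -0.5]
gripper_width: 23.7
gripper_force: 0.0
```

Run:
```python
from m import *
s=env.state();print(s['ee_pos'],s['ee_rot'],s['gripper_width'],'B',rel([569,22,160]))
f=grab_frame('wrist'); g=grab_frame('side');t=grab_frame('top')
for m,q,c in cc(bamboo(t['color'])):
    if 210<c[0]<290 and 170<c[1]<225: print(c,onz(t,*c,94))
a=f['color'][60:360,60:360]; b=cv2.resize(g['color'][80:230,170:320],(300,300))
cv2.imwrite('pics/w3.png',np.hstack([f['color'],cv2.resize(g['color'][80:230,170:314],(288,384))])[:,:,::-1])
```

```text
[ 547.97105745 -352.74079967  170.07901617] [-179.96484568    0.20588203  158.28925088] 23.742133170458235 B [11.91 35.59  0.94]
[257.36228288 195.12158809] [579.27124199  17.8098223   94.        ]
```

View pics/w3.png

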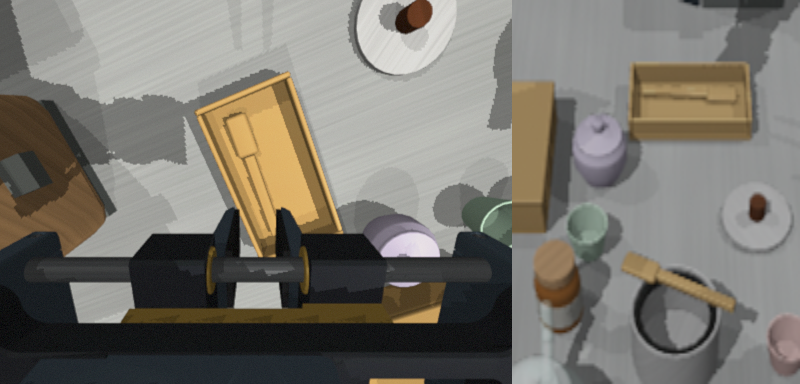

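Paddle A lies in the tray (side view confirms), paddle B still on the caddy. Fetch B.

Call:
move_arm(plan=[{"tx":1.19,"ty":3.56,"tz":0,"wx":0,"wy":0,"wz":0},{"tx":1.19,"ty":3.56,"tz":0,"wx":0,"wy":0,"wz":0},{"tx":1.19,"ty":3.56,"tz":0,"wx":0,"wy":0,"wz":0},{"tx":1.19,"ty":3.56,"tz":0,"wx":0,"wy":0,"wz":0},{"tx":1.19,"ty":3.56,"tz":0,"wx":0,"wy":0,"wz":0},{"tx":1.19,"ty":3.56,"tz":0,"wx":0,"wy":0,"wz":0},{"tx":1.19,"ty":3.56,"tz":0,"wx":0,"wy":0,"wz":0},{"tx":1.19,"ty":3.56,"tz":0,"wx":0,"wy":0,"wz":0},{"tx":1.19,"ty":3.56,"tz":0,"wx":0,"wy":0,"wz":0},{"tx":1.19,"ty":3.56,"tz":0,"wx":0,"wy":0,"wz":0},{"tx":0,"ty":0,"tz":2,"wx":0,"wy":0,"wz":0},{"tx":0,"ty":0,"tz":0,"wx":0,"wy":0,"wz":0}], gripper=4)

```text
time_s: 7.37
ee_pos: [565.8, 24.3, 144.9]
ee_rot: [-179.9, -0.3, 158.7]
force: [-1.4, -0.2, -1.0]
gripper_width: 40.0
gripper_force: 0.0
```

Run:
```python
from m import *
s=env.state();print(s['ee_pos'],s['ee_rot'],s['gripper_width'],'B',rel([569,22,81]))
```

```text
[565.75990052  24.33774158 144.90315776] [-179.86560281   -0.31879016  158.73607219] 40.01262340388385 B [-0.42 -0.09  6.39]
```

Call:
move_arm(plan=[{"tx":0,"ty":0,"tz":3,"wx":0,"wy":0,"wz":0},{"tx":0,"ty":0,"tz":2.4,"wx":0,"wy":0,"wz":0},{"tx":0,"ty":0,"tz":1.2,"wx":0,"wy":0,"wz":0},{"tx":0,"ty":0,"tz":0,"wx":0,"wy":0,"wz":0},{"tx":0,"ty":0,"tz":0,"wx":0,"wy":0,"wz":0}])

```text
time_s: 7.78
ee_pos: [566.4, 21.4, 84.0]
ee_rot: [-179.9, -0.2, 158.4]
force: [-6.9, 2.2, 15.5]
gripper_width: 39.7
gripper_force: 7.6
```

Call:
move_arm(plan=[{"tx":0,"ty":0,"tz":0,"wx":0,"wy":0,"wz":0},{"tx":0,"ty":0,"tz":0,"wx":0,"wy":0,"wz":0},{"tx":0,"ty":0,"tz":0,"wx":0,"wy":0,"wz":0},{"tx":0,"ty":0,"tz":0,"wx":0,"wy":0,"wz":0},{"tx":0,"ty":0,"tz":0,"wx":0,"wy":0,"wz":0}], gripper=0)

```text
time_s: 8.2
ee_pos: [568.0, 21.4, 82.1]
ee_rot: [-180.0, 0.0, 158.4]
force: [-0.5, -1.8, 3.4]
gripper_width: 13.0
gripper_force: 15.0
```

Call:
move_arm(plan=[{"tx":0,"ty":0,"tz":-2,"wx":0,"wy":0,"wz":0},{"tx":0,"ty":0,"tz":-3,"wx":0,"wy":0,"wz":0},{"tx":0,"ty":0,"tz":-3,"wx":0,"wy":0,"wz":0},{"tx":0,"ty":0,"tz":-1,"wx":0,"wy":0,"wz":-0.12},{"tx":0,"ty":0,"tz":0,"wx":0,"wy":0,"wz":-0.12},{"tx":0,"ty":0,"tz":0,"wx":0,"wy":0,"wz":-0.11},{"tx":0,"ty":0,"tz":0,"wx":0,"wy":0,"wz":0}])

```text
time_s: 8.78
ee_pos: [567.8, 22.1, 171.8]
ee_rot: [180.0, -0.0, 178.6]
force: [-0.7, 0.5, -0.6]
gripper_width: 12.9
gripper_force: 15.0
```

Run:
```python
from m import *
s=env.state();print(s['ee_pos'],s['ee_rot'],s['gripper_width'],'tray',rel([551,-312,20]))
```

```text
[567.83917365  22.14681489 171.76495116] [ 1.79990507e+02 -1.30364416e-02  1.78574636e+02] 12.908784897949488 tray [  0.85 -33.45  15.17]
```

Call:
move_arm(plan=[{"tx":0.08,"ty":-3.35,"tz":0,"wx":0,"wy":0,"wz":0},{"tx":0.08,"ty":-3.35,"tz":0,"wx":0,"wy":0,"wz":0},{"tx":0.08,"ty":-3.35,"tz":0,"wx":0,"wy":0,"wz":0},{"tx":0.08,"ty":-3.35,"tz":0,"wx":0,"wy":0,"wz":0},{"tx":0.08,"ty":-3.35,"tz":0,"wx":0,"wy":0,"wz":0},{"tx":0.08,"ty":-3.35,"tz":0,"wx":0,"wy":0,"wz":0},{"tx":0.08,"ty":-3.35,"tz":0,"wx":0,"wy":0,"wz":0},{"tx":0.08,"ty":-3.35,"tz":0,"wx":0,"wy":0,"wz":0},{"tx":0.08,"ty":-3.35,"tz":0,"wx":0,"wy":0,"wz":0},{"tx":0.08,"ty":-3.3,"tz":0,"wx":0,"wy":0,"wz":0},{"tx":0,"ty":0,"tz":0,"wx":0,"wy":0,"wz":0}])

```text
time_s: 9.7
ee_pos: [550.1, -317.8, 170.7]
ee_rot: [-179.8, -0.0, 178.0]
force: [0.2, -0.3, -0.3]
gripper_width: 13.0
gripper_force: 15.0
```

Call:
move_arm(plan=[{"tx":0,"ty":0,"tz":2,"wx":0,"wy":0,"wz":0},{"tx":0,"ty":0,"tz":3.5,"wx":0,"wy":0,"wz":0},{"tx":0,"ty":0,"tz":3.5,"wx":0,"wy":0,"wz":0},{"tx":0,"ty":0,"tz":3,"wx":0,"wy":0,"wz":0},{"tx":0,"ty":0,"tz":2,"wx":0,"wy":0,"wz":0},{"tx":0,"ty":0,"tz":1,"wx":0,"wy":0,"wz":0},{"tx":0,"ty":0,"tz":0,"wx":0,"wy":0,"wz":0}])

```text
time_s: 10.28
ee_pos: [549.3, -310.6, 18.9]
ee_rot: [179.8, -0.3, 178.4]
force: [-1.1, 0.4, -0.8]
gripper_width: 13.1
gripper_force: 15.0
```

Call:
move_arm(plan=[{"tx":0,"ty":0,"tz":0,"wx":0,"wy":0,"wz":0},{"tx":0,"ty":0,"tz":0,"wx":0,"wy":0,"wz":0},{"tx":0,"ty":0,"tz":0,"wx":0,"wy":0,"wz":0},{"tx":0,"ty":0,"tz":-3,"wx":0,"wy":0,"wz":0},{"tx":0,"ty":0,"tz":-4,"wx":0,"wy":0,"wz":0},{"tx":0,"ty":0,"tz":-4,"wx":0,"wy":0,"wz":0},{"tx":0,"ty":0,"tz":-4,"wx":0,"wy":0,"wz":0},{"tx":0,"ty":0,"tz":-4,"wx":0,"wy":0,"wz":0},{"tx":0,"ty":0,"tz":0,"wx":0,"wy":0,"wz":0}], gripper=2.4)

```text
time_s: 11.03
ee_pos: [554.9, -314.2, 223.3]
ee_rot: [-179.4, 1.0, 178.5]
force: [1.3, 0.3, 0.6]
gripper_width: 24.0
gripper_force: 0.0
```

Run:
```python
from m import *
s=env.state();print(s['ee_pos'],s['ee_rot'],s['gripper_width'])
t=grab_frame('top');f=t;g=grab_frame('side')
for m,q,c in cc(cream(t['color'])):
    if c[0]<200 and c[1]>150: print('cream',q,c.round(1))
w=grab_frame('wrist')
cv2.imwrite('pics/w4.png',np.hstack([cv2.resize(g['color'][80:380,170:370],(384,576)),cv2.resize(w['color'],(400,300))[0:576] if 0 else cv2.copyMakeBorder(cv2.resize(w['color'],(400,300)),0,276,0,0,0)])[:,:,::-1])
```

```text
[ 554.87564092 -314.158507    223.26642105] [-179.44292632    1.00888924  178.45598254] 23.987880379580698
cream [115 172  45  23 180] [139.4 188.1]
cream [ 96 184  12  18  46] [ 99.8 193.3]
cream [ 95 245  13  31  78] [ 99.3 261.2]
cream [108 244  53  33 253] [135.2 261.9]
```

View pics/w4.png

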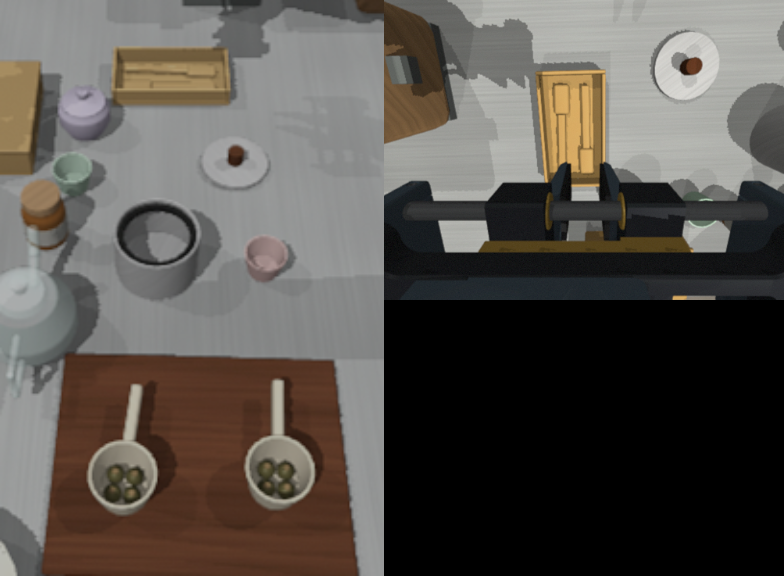

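Both paddles lie in the tray; cups, lid, pink cup unchanged. Next: cup 1 (the one with larger x). Turn the tool first.

Call:
move_arm(plan=[{"tx":0,"ty":0,"tz":0,"wx":0,"wy":0,"wz":0.119},{"tx":0,"ty":0,"tz":0,"wx":0,"wy":0,"wz":0.119},{"tx":0,"ty":0,"tz":0,"wx":0,"wy":0,"wz":0.119},{"tx":0,"ty":0,"tz":0,"wx":0,"wy":0,"wz":0.119},{"tx":0,"ty":0,"tz":0,"wx":0,"wy":0,"wz":0.119},{"tx":0,"ty":0,"tz":0,"wx":0,"wy":0,"wz":0.119},{"tx":0,"ty":0,"tz":0,"wx":0,"wy":0,"wz":0.119},{"tx":0,"ty":0,"tz":0,"wx":0,"wy":0,"wz":0.119},{"tx":0,"ty":0,"tz":0,"wx":0,"wy":0,"wz":0.119},{"tx":0,"ty":0,"tz":0,"wx":0,"wy":0,"wz":0.119},{"tx":0,"ty":0,"tz":0,"wx":0,"wy":0,"wz":0.119},{"tx":0,"ty":0,"tz":0,"wx":0,"wy":0,"wz":0.119}], gripper=4.5)

```text
time_s: 12.18
ee_pos: [549.9, -311.2, 209.6]
ee_rot: [-179.8, -0.2, 96.3]
force: [-0.5, -0.6, 0.3]
gripper_width: 45.1
gripper_force: 0.0
```

Call:
move_arm(plan=[{"tx":0,"ty":0,"tz":0,"wx":0,"wy":0,"wz":0.118},{"tx":0,"ty":0,"tz":0,"wx":0,"wy":0,"wz":0.118},{"tx":0,"ty":0,"tz":0,"wx":0,"wy":0,"wz":0}])

```text
time_s: 12.43
ee_pos: [550.0, -311.3, 209.7]
ee_rot: [-179.8, -0.1, 83.0]
force: [-0.2, -0.4, 0.1]
gripper_width: 45.0
gripper_force: 0.0
```

Run:
```python
from m import *
s=env.state();print(s['ee_pos'],s['ee_rot'],s['qpos'].round(1),rel([601.5,301,120]))
```

```text
[ 550.00451225 -311.25509717  209.7078755 ] [-1.79796359e+02 -9.88610966e-02  8.30069392e+01] [-30.6  23.8  81.9   0.   74.6 -23.6] [61.38 -2.31  9.08]
```

Call:
move_arm(plan=[{"tx":3.83,"ty":-0.14,"tz":0,"wx":0,"wy":0,"wz":0},{"tx":3.83,"ty":-0.14,"tz":0,"wx":0,"wy":0,"wz":0},{"tx":3.83,"ty":-0.14,"tz":0,"wx":0,"wy":0,"wz":0},{"tx":3.83,"ty":-0.14,"tz":0,"wx":0,"wy":0,"wz":0},{"tx":3.83,"ty":-0.14,"tz":0,"wx":0,"wy":0,"wz":0},{"tx":3.83,"ty":-0.14,"tz":0,"wx":0,"wy":0,"wz":0},{"tx":3.83,"ty":-0.14,"tz":0,"wx":0,"wy":0,"wz":0},{"tx":3.83,"ty":-0.14,"tz":0,"wx":0,"wy":0,"wz":0},{"tx":3.83,"ty":-0.14,"tz":0,"wx":0,"wy":0,"wz":0},{"tx":3.83,"ty":-0.14,"tz":0,"wx":0,"wy":0,"wz":0},{"tx":3.83,"ty":-0.14,"tz":0,"wx":0,"wy":0,"wz":0},{"tx":3.83,"ty":-0.14,"tz":0,"wx":0,"wy":0,"wz":0}])

```text
time_s: 13.43
ee_pos: [588.3, 148.2, 210.6]
ee_rot: [-179.9, 0.0, 83.3]
force: [-0.6, 0.3, 0.1]
gripper_width: 44.6
gripper_force: 0.0
```

Call:
move_arm(plan=[{"tx":3.83,"ty":-0.14,"tz":0,"wx":0,"wy":0,"wz":0},{"tx":3.83,"ty":-0.14,"tz":0,"wx":0,"wy":0,"wz":0},{"tx":3.83,"ty":-0.14,"tz":0,"wx":0,"wy":0,"wz":0},{"tx":3.83,"ty":-0.14,"tz":0,"wx":0,"wy":0,"wz":0},{"tx":0,"ty":0,"tz":2,"wx":0,"wy":0,"wz":0},{"tx":0,"ty":0,"tz":3,"wx":0,"wy":0,"wz":0},{"tx":0,"ty":0,"tz":3,"wx":0,"wy":0,"wz":0},{"tx":0,"ty":0,"tz":0,"wx":0,"wy":0,"wz":0},{"tx":0,"ty":0,"tz":0,"wx":0,"wy":0,"wz":0}])

```text
time_s: 14.18
ee_pos: [600.5, 298.6, 129.5]
ee_rot: [-179.7, 0.2, 83.2]
force: [0.5, 0.2, 0.3]
gripper_width: 45.0
gripper_force: 0.0
```

Run:
```python
from m import *
s=env.state();print(s['ee_pos'],s['ee_rot'],s['qpos'].round(1),rel([601.5,301,30]))
f=grab_frame('wrist'); im=f['color'][:,:,::-1].copy()
c=np.array([611,380.3]);d=np.array([np.cos(np.radians(-96.8)),np.sin(np.radians(-96.8))])
for p in [(*c,67),(*(c+80*d),57),(*(c+118*d),57)]: u,v=proj(f,p); print(u,v); cv2.circle(im,(int(u),int(v)),3,(0,0,255),-1)
cv2.imwrite('pics/w5.png',im)
```

```text
[600.54233613 298.60972131 129.46191365] [-1.79718919e+02  1.74674231e-01  8.32385572e+01] [25.5 30.3 82.7  0.  67.3 32.2] [0.28 0.12 9.94]
257.69066935379533 105.35055938698977
257.61572536080536 195.08913365086926
257.56727801832676 232.28122730615377
```

View pics/w5.png

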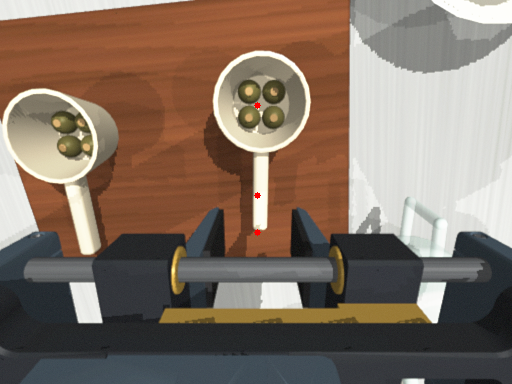

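Cup rim centre at (261,101), handle along x≈260: about 3 mm further +x/+y than estimated; correct and grip.

Call:
move_arm(plan=[{"tx":0.55,"ty":0.35,"tz":3,"wx":0,"wy":0,"wz":0},{"tx":0,"ty":0,"tz":3,"wx":0,"wy":0,"wz":0},{"tx":0,"ty":0,"tz":2.5,"wx":0,"wy":0,"wz":0},{"tx":0,"ty":0,"tz":1.4,"wx":0,"wy":0,"wz":0},{"tx":0,"ty":0,"tz":0,"wx":0,"wy":0,"wz":0},{"tx":0,"ty":0,"tz":0,"wx":0,"wy":0,"wz":0}])

```text
time_s: 14.73
ee_pos: [607.3, 304.6, 34.5]
ee_rot: [179.9, -0.1, 83.1]
force: [-0.2, 0.3, -0.1]
gripper_width: 44.9
gripper_force: 0.0
```

Call:
move_arm(plan=[{"tx":0,"ty":0,"tz":0,"wx":0,"wy":0,"wz":0},{"tx":0,"ty":0,"tz":0,"wx":0,"wy":0,"wz":0},{"tx":0,"ty":0,"tz":0,"wx":0,"wy":0,"wz":0},{"tx":0,"ty":0,"tz":0,"wx":0,"wy":0,"wz":0},{"tx":0,"ty":0,"tz":0,"wx":0,"wy":0,"wz":0},{"tx":0,"ty":0,"tz":0,"wx":0,"wy":0,"wz":0}], gripper=0, force=45)

```text
time_s: 15.23
ee_pos: [606.3, 304.5, 33.6]
ee_rot: [180.0, -0.0, 83.1]
force: [-0.8, 0.3, 3.3]
gripper_width: 13.5
gripper_force: 44.9
```

Call:
move_arm(plan=[{"tx":0,"ty":0,"tz":-1,"wx":0,"wy":0,"wz":0},{"tx":0,"ty":0,"tz":-2,"wx":0,"wy":0,"wz":0},{"tx":0,"ty":0,"tz":-3,"wx":0,"wy":0,"wz":0},{"tx":0,"ty":0,"tz":-3,"wx":0,"wy":0,"wz":0},{"tx":0,"ty":0,"tz":-3,"wx":0,"wy":0,"wz":0},{"tx":0,"ty":0,"tz":-3,"wx":0,"wy":0,"wz":0},{"tx":0,"ty":0,"tz":-2,"wx":0,"wy":0,"wz":0},{"tx":0,"ty":0,"tz":-1,"wx":0,"wy":0,"wz":0},{"tx":0,"ty":0,"tz":0,"wx":0,"wy":0,"wz":0},{"tx":0,"ty":0,"tz":0,"wx":0,"wy":0,"wz":0}])

```text
time_s: 16.07
ee_pos: [605.7, 304.0, 212.1]
ee_rot: [-179.9, 0.0, 83.1]
force: [0.2, -0.3, -3.1]
gripper_width: 13.8
gripper_force: 44.9
```

Run:
```python
from m import *
s=env.state();print(s['ee_pos'],s['ee_rot'],s['qpos'].round(1),s['gripper_width'],rel([440,130,210]))
f=grab_frame('wrist');save(f,'w6.png')
f=grab_frame('side');save(f,'s6.png')
cv2.imwrite('pics/w6.png',np.hstack([cv2.resize(grab_frame('wrist')['color'],(400,300)),cv2.resize(f['color'],(400,300))])[:,:,::-1])
```

```text
[605.6627292  304.01882041 212.05728708] [-1.79938843e+02  4.82349616e-02  8.31275049e+01] [25.7 27.9 74.8 -0.  77.5 32.6] 13.806462369854632 [-19.26 -14.36   0.24]
```

View pics/w6.png

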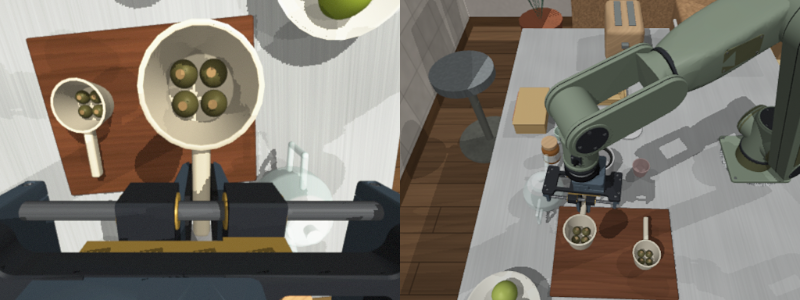

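Cup 1 is held level with all four balls; cup 2 undisturbed. Move towards the caddy and turn.

Call:
move_arm(plan=[{"tx":-1,"ty":-0.5,"tz":0,"wx":0,"wy":0,"wz":0},{"tx":-2,"ty":-1,"tz":0,"wx":0,"wy":0,"wz":0},{"tx":-2.6,"ty":-1,"tz":0,"wx":0,"wy":0,"wz":0},{"tx":-2.6,"ty":-1,"tz":0,"wx":0,"wy":0,"wz":0},{"tx":-2.6,"ty":-1,"tz":0,"wx":0,"wy":0,"wz":0},{"tx":-2.6,"ty":-1,"tz":0,"wx":0,"wy":0,"wz":0},{"tx":-2.6,"ty":-1,"tz":0,"wx":0,"wy":0,"wz":0},{"tx":-2.6,"ty":-1.2,"tz":0,"wx":0,"wy":0,"wz":0},{"tx":-1.5,"ty":-0.8,"tz":0,"wx":0,"wy":0,"wz":0},{"tx":-1,"ty":-0.4,"tz":0,"wx":0,"wy":0,"wz":0},{"tx":0,"ty":0,"tz":0,"wx":0,"wy":0,"wz":0}])

```text
time_s: 17.13
ee_pos: [491.1, 104.0, 212.1]
ee_rot: [-179.9, 0.1, 83.0]
force: [-0.2, -0.0, -2.6]
gripper_width: 13.5
gripper_force: 44.9
```

Call:
move_arm(plan=[{"tx":0,"ty":0,"tz":0,"wx":0,"wy":0,"wz":0.08},{"tx":0,"ty":0,"tz":0,"wx":0,"wy":0,"wz":0.12},{"tx":0,"ty":0,"tz":0,"wx":0,"wy":0,"wz":0.12},{"tx":0,"ty":0,"tz":0,"wx":0,"wy":0,"wz":0.12},{"tx":0,"ty":0,"tz":0,"wx":0,"wy":0,"wz":0.12},{"tx":0,"ty":0,"tz":0,"wx":0,"wy":0,"wz":0.12},{"tx":0,"ty":0,"tz":0,"wx":0,"wy":0,"wz":0.12},{"tx":0,"ty":0,"tz":0,"wx":0,"wy":0,"wz":0.12},{"tx":0,"ty":0,"tz":0,"wx":0,"wy":0,"wz":0.12},{"tx":0,"ty":0,"tz":0,"wx":0,"wy":0,"wz":0.12},{"tx":0,"ty":0,"tz":0,"wx":0,"wy":0,"wz":0.12},{"tx":0,"ty":0,"tz":0,"wx":0,"wy":0,"wz":0.12}])

```text
time_s: 18.13
ee_pos: [493.2, 106.7, 212.1]
ee_rot: [-179.9, 0.0, 2.6]
force: [-0.1, -0.7, -2.6]
gripper_width: 13.6
gripper_force: 44.9
```

Call:
move_arm(plan=[{"tx":0,"ty":0,"tz":0,"wx":0,"wy":0,"wz":0.05},{"tx":0,"ty":0,"tz":0,"wx":0.08,"wy":0,"wz":0},{"tx":0,"ty":0,"tz":0,"wx":0.12,"wy":0,"wz":0},{"tx":0,"ty":0,"tz":0,"wx":0.1,"wy":0,"wz":0},{"tx":0,"ty":0,"tz":0,"wx":0,"wy":0,"wz":0},{"tx":0,"ty":0,"tz":0,"wx":0,"wy":0,"wz":0}])

```text
time_s: 18.63
ee_pos: [493.0, 104.8, 212.0]
ee_rot: [-162.9, 0.1, -0.1]
force: [-0.3, -0.1, -2.9]
gripper_width: 14.0
gripper_force: 44.9
```

Run:
```python
from m import *
s=env.state();print(s['ee_pos'],s['ee_rot'],s['qpos'].round(1),s['gripper_width'],rel([492,105,205]))
```

```text
[493.04764676 104.79663495 211.97010588] [-1.62872953e+02  1.01683748e-01 -9.73995217e-02] [ -0.6  11.7 101.5  18.5  68.2  82.3] 13.985150139662553 [-0.1   0.19  0.67]
```

Call:
move_arm(plan=[{"tx":0,"ty":0,"tz":0,"wx":0.12,"wy":0,"wz":0},{"tx":0,"ty":0,"tz":0,"wx":0.12,"wy":0,"wz":0},{"tx":0,"ty":0,"tz":0,"wx":0.12,"wy":0,"wz":0},{"tx":0,"ty":0,"tz":0,"wx":0.1,"wy":0,"wz":0},{"tx":0,"ty":0,"tz":0,"wx":0.08,"wy":0,"wz":0},{"tx":0,"ty":0,"tz":0,"wx":0,"wy":0,"wz":0}])

```text
time_s: 19.13
ee_pos: [492.4, 104.6, 209.9]
ee_rot: [-131.9, 0.4, -0.0]
force: [-0.8, -0.5, -3.1]
gripper_width: 13.5
gripper_force: 45.0
```

Run:
```python
from m import *
s=env.state();print(s['ee_pos'],s['ee_rot'],s['qpos'].round(1),s['gripper_width'],rel([492,105,205]))
```

```text
[492.44180169 104.61208141 209.85008355] [-1.31896422e+02  3.60391635e-01 -2.52845828e-02] [-17.7  19.  107.1  46.4  78.   52.3] 13.531917552661978 [-0.04  0.34  0.35]
```

Call:
move_arm(plan=[{"tx":0,"ty":0,"tz":0.2,"wx":0.1,"wy":0,"wz":0},{"tx":0,"ty":0,"tz":0,"wx":0.1,"wy":0,"wz":0},{"tx":0,"ty":0,"tz":0,"wx":0.1,"wy":0,"wz":0},{"tx":0,"ty":0,"tz":0,"wx":0.08,"wy":0,"wz":0},{"tx":0,"ty":0,"tz":0,"wx":0.06,"wy":0,"wz":0},{"tx":0,"ty":0,"tz":0,"wx":0.05,"wy":0,"wz":0},{"tx":0,"ty":0,"tz":0,"wx":0.04,"wy":0,"wz":0},{"tx":0,"ty":0,"tz":0,"wx":0.03,"wy":0,"wz":0},{"tx":0,"ty":0,"tz":0,"wx":0.03,"wy":0,"wz":0},{"tx":0,"ty":0,"tz":0,"wx":0.03,"wy":0,"wz":0},{"tx":0,"ty":0,"tz":0,"wx":0.02,"wy":0,"wz":0},{"tx":0,"ty":0,"tz":0,"wx":0,"wy":0,"wz":0}])

```text
time_s: 20.13
ee_pos: [492.4, 107.2, 210.8]
ee_rot: [-95.2, 0.1, 0.1]
force: [0.8, 0.1, -2.2]
gripper_width: 13.8
gripper_force: 45.0
```

Run:
```python
from m import *
s=env.state();print(s['ee_pos'],s['ee_rot'],s['qpos'].round(1),s['gripper_width'],rel([492,105,205]))
f=grab_frame('side'); w=grab_frame('top')
cv2.imwrite('pics/p1.png',np.hstack([cv2.resize(w['color'][130:280,180:330],(400,400)),cv2.resize(f['color'][130:280,170:320],(400,400))])[:,:,::-1])
```

```text
[492.44938666 107.16106908 210.84206489] [-9.51506503e+01  9.15881844e-02  7.62438739e-02] [-26.   36.8 113.   64.7  98.2  27.3] 13.812775549707132 [-0.04  0.6  -0.16]
```

View pics/p1.png

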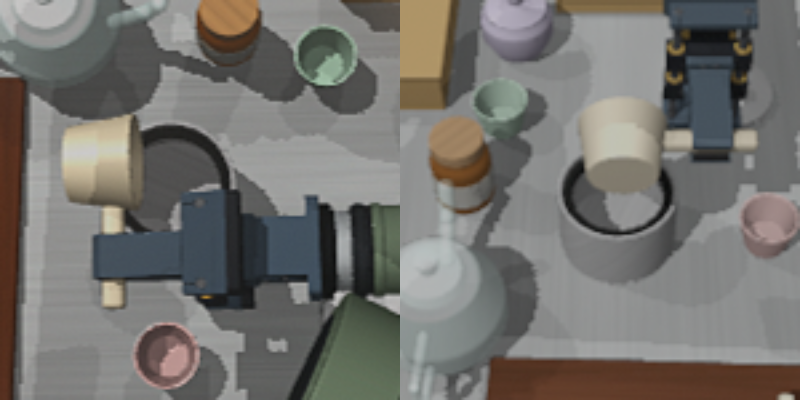

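Cup is at about 85°, its lip over the caddy's left part. Keep tipping slowly.

Call:
move_arm(plan=[{"tx":0,"ty":0,"tz":0,"wx":0.03,"wy":0,"wz":0},{"tx":0,"ty":0,"tz":0,"wx":0.03,"wy":0,"wz":0},{"tx":0,"ty":0,"tz":0,"wx":0.03,"wy":0,"wz":0},{"tx":0,"ty":0,"tz":0,"wx":0.03,"wy":0,"wz":0},{"tx":0,"ty":0,"tz":0,"wx":0.03,"wy":0,"wz":0},{"tx":0,"ty":0,"tz":0,"wx":0.03,"wy":0,"wz":0},{"tx":0,"ty":0,"tz":0,"wx":0.03,"wy":0,"wz":0},{"tx":0,"ty":0,"tz":0,"wx":0.03,"wy":0,"wz":0},{"tx":0,"ty":0,"tz":0,"wx":0.03,"wy":0,"wz":0},{"tx":0,"ty":0,"tz":0,"wx":0.03,"wy":0,"wz":0},{"tx":0,"ty":0,"tz":0,"wx":0,"wy":0,"wz":0},{"tx":0,"ty":0,"tz":0,"wx":0,"wy":0,"wz":0}])

```text
time_s: 21.23
ee_pos: [492.6, 107.1, 211.1]
ee_rot: [-78.0, 0.1, 0.1]
force: [0.1, -0.1, -2.0]
gripper_width: 13.7
gripper_force: 45.0
```

Run:
```python
from m import *
s=env.state();print(s['ee_pos'],s['ee_rot'],s['force'],rel([492,105,205]))
f=grab_frame('side'); w=grab_frame('top')
cv2.imwrite('pics/p2.png',np.hstack([cv2.resize(w['color'][130:280,180:330],(400,400)),cv2.resize(f['color'][130:280,170:320],(400,400))])[:,:,::-1])
```

```text
[492.56265958 107.06802773 211.12409711] [-7.79586457e+01  5.65116179e-02  5.95265977e-02] [ 0.09009005 -0.07215913 -1.96566161] [-0.06  0.56 -0.33]
```

View pics/p2.png

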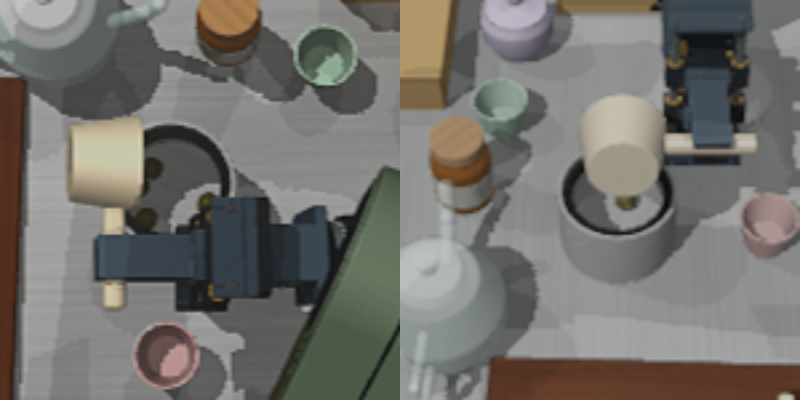

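At 102° tilt at least three balls show inside the caddy; untip now and count with masks.

Call:
move_arm(plan=[{"tx":0,"ty":0,"tz":0,"wx":-0.11,"wy":0,"wz":0},{"tx":0,"ty":0,"tz":0,"wx":-0.12,"wy":0,"wz":0},{"tx":0,"ty":0,"tz":0,"wx":-0.12,"wy":0,"wz":0},{"tx":0,"ty":0,"tz":0,"wx":-0.12,"wy":0,"wz":0},{"tx":0,"ty":0,"tz":0,"wx":-0.12,"wy":0,"wz":0},{"tx":0,"ty":0,"tz":0,"wx":-0.12,"wy":0,"wz":0},{"tx":0,"ty":0,"tz":0,"wx":-0.12,"wy":0,"wz":0},{"tx":0,"ty":0,"tz":0,"wx":-0.12,"wy":0,"wz":0},{"tx":0,"ty":0,"tz":0,"wx":-0.12,"wy":0,"wz":0},{"tx":0,"ty":0,"tz":0,"wx":-0.12,"wy":0,"wz":0},{"tx":0,"ty":0,"tz":0,"wx":-0.12,"wy":0,"wz":0},{"tx":0,"ty":0,"tz":0,"wx":-0.12,"wy":0,"wz":0}])

```text
time_s: 22.33
ee_pos: [491.7, 106.5, 213.1]
ee_rot: [-160.2, -0.1, 0.0]
force: [-1.6, 0.1, -2.4]
gripper_width: 13.5
gripper_force: 44.9
```

Call:
move_arm(plan=[{"tx":0,"ty":0,"tz":0,"wx":-0.12,"wy":0,"wz":0},{"tx":0,"ty":0,"tz":0,"wx":-0.12,"wy":0,"wz":0},{"tx":0,"ty":0,"tz":0,"wx":-0.11,"wy":0,"wz":0},{"tx":0,"ty":0,"tz":0,"wx":0,"wy":0,"wz":-0.12},{"tx":0,"ty":0,"tz":0,"wx":0,"wy":0,"wz":-0.12},{"tx":0,"ty":0,"tz":0,"wx":0,"wy":0,"wz":-0.12},{"tx":0,"ty":0,"tz":0,"wx":0,"wy":0,"wz":-0.12},{"tx":0,"ty":0,"tz":0,"wx":0,"wy":0,"wz":-0.12},{"tx":0,"ty":0,"tz":0,"wx":0,"wy":0,"wz":-0.12},{"tx":0,"ty":0,"tz":0,"wx":0,"wy":0,"wz":-0.12},{"tx":0,"ty":0,"tz":0,"wx":0,"wy":0,"wz":-0.12},{"tx":0,"ty":0,"tz":0,"wx":0,"wy":0,"wz":-0.12}])

```text
time_s: 23.33
ee_pos: [490.9, 106.8, 211.7]
ee_rot: [-179.9, 0.1, 62.3]
force: [0.3, -0.4, -2.1]
gripper_width: 13.4
gripper_force: 44.9
```

Call:
move_arm(plan=[{"tx":0,"ty":0,"tz":0,"wx":0,"wy":0,"wz":-0.12},{"tx":0,"ty":0,"tz":0,"wx":0,"wy":0,"wz":-0.12},{"tx":0,"ty":0,"tz":0,"wx":0,"wy":0,"wz":-0.12},{"tx":0,"ty":0,"tz":0,"wx":0,"wy":0,"wz":0},{"tx":0,"ty":0,"tz":0,"wx":0,"wy":0,"wz":0}])

```text
time_s: 23.75
ee_pos: [491.6, 106.8, 211.7]
ee_rot: [-179.9, 0.0, 82.4]
force: [-0.3, -0.6, -1.9]
gripper_width: 13.6
gripper_force: 44.9
```

```bash
cat >> m.py <<'E'
def balls(f,boxc,r):
    im=f['color']; h=cv2.cvtColor(im,cv2.COLOR_RGB2HSV); m=(h[...,0]>20)&(h[...,0]<45)&(h[...,1]>90)&(h[...,2]<140)
    yy,xx=np.mgrid[:384,:512]; m&=np.hypot(xx-boxc[0],yy-boxc[1])<r
    return m
E
python3 - <<'E'
from m import *
s=env.state();print(s['ee_pos'],s['ee_rot'],s['force'],rel([606,304.5,212]))
w=grab_frame('wrist'); t=grab_frame('top'); g=grab_frame('side')
R=Ro.from_euler('xyz',s['ee_rot'],degrees=True)
c=s['ee_pos']+R.apply([80,0,12]); uv=proj(w,c); print('cup floor uv',uv,[q[4] for _,q,_ in cc(balls(w,uv,60),3)])
u=proj(t,(572,51,12)); print(u,[(q[4],p.round(0)) for _,q,p in cc(balls(t,u,24),4)])
u=proj(g,(572,51,12)); print(u,[(q[4],p.round(0)) for _,q,p in cc(balls(g,u,24),4)])
u=proj(t,(430,373,28)); print('cup2',u,[(q[4],p.round(0)) for _,q,p in cc(balls(t,u,24),4)])
for m,q,p in cc(balls(g,(250,200),400),6): print(q,end=' ')
E
```

```text
[491.58077907 106.79201246 211.65942435] [-1.79935219e+02  5.28712120e-03  8.23745498e+01] [-0.29484724 -0.55174899 -1.86600783] [21.11  8.72 -0.05]
cup floor uv (np.float64(256.1316846279245), np.float64(108.54155962937872)) []
(np.float64(244.91082862867722), np.float64(203.6819731392652)) [(np.int32(25), array([237., 193.])), (np.int32(32), array([257., 206.]))]
(np.float64(251.40232377001905), np.float64(215.57663757284567)) [(np.int32(25), array([255., 205.]))]
cup2 (np.float64(117.40245539037065), np.float64(260.97275071688586)) [(np.int32(128), array([118., 258.])), (np.int32(38), array([111., 264.]))]
[276 147   4   3   6] [281 164   6   2   7] [293 164   8   3  10] [252 202   6   7  25] [305 320   8  18  82] [315 321   8  19  91] [118 359  32  25 336]
```

Cup 1 is empty. Put it back.

Call:
move_arm(plan=[{"tx":2.6,"ty":1.1,"tz":0,"wx":0,"wy":0,"wz":0},{"tx":2.6,"ty":1.1,"tz":0,"wx":0,"wy":0,"wz":0},{"tx":2.6,"ty":1.1,"tz":0,"wx":0,"wy":0,"wz":0},{"tx":2.6,"ty":1.1,"tz":0,"wx":0,"wy":0,"wz":0},{"tx":2.6,"ty":1.1,"tz":0,"wx":0,"wy":0,"wz":0},{"tx":2.6,"ty":1.1,"tz":0,"wx":0,"wy":0,"wz":0},{"tx":2.6,"ty":1.1,"tz":0,"wx":0,"wy":0,"wz":0},{"tx":2.6,"ty":1.1,"tz":0,"wx":0,"wy":0,"wz":0},{"tx":0,"ty":0,"tz":0,"wx":0,"wy":0,"wz":0}])

```text
time_s: 24.65
ee_pos: [608.6, 306.3, 210.2]
ee_rot: [180.0, -0.2, 82.6]
force: [-0.0, 0.3, -2.7]
gripper_width: 13.7
gripper_force: 44.9
```

Call:
move_arm(plan=[{"tx":0,"ty":0,"tz":2,"wx":0,"wy":0,"wz":0},{"tx":0,"ty":0,"tz":3,"wx":0,"wy":0,"wz":0},{"tx":0,"ty":0,"tz":3,"wx":0,"wy":0,"wz":0},{"tx":0,"ty":0,"tz":3,"wx":0,"wy":0,"wz":0},{"tx":0,"ty":0,"tz":3,"wx":0,"wy":0,"wz":0},{"tx":0,"ty":0,"tz":2,"wx":0,"wy":0,"wz":0},{"tx":0,"ty":0,"tz":0.8,"wx":0,"wy":0,"wz":0},{"tx":0,"ty":0,"tz":0.5,"wx":0,"wy":0,"wz":0},{"tx":0,"ty":0,"tz":0.3,"wx":0,"wy":0,"wz":0},{"tx":0,"ty":0,"tz":0,"wx":0,"wy":0,"wz":0},{"tx":0,"ty":0,"tz":0,"wx":0,"wy":0,"wz":0}])

```text
time_s: 25.57
ee_pos: [607.7, 302.2, 37.1]
ee_rot: [179.9, -0.1, 82.5]
force: [0.2, -0.4, -1.7]
gripper_width: 13.5
gripper_force: 44.9
```

Call:
move_arm(plan=[{"tx":0,"ty":0,"tz":0.3,"wx":0,"wy":0,"wz":0},{"tx":0,"ty":0,"tz":0,"wx":0,"wy":0,"wz":0},{"tx":0,"ty":0,"tz":0,"wx":0,"wy":0,"wz":0}])

```text
time_s: 25.82
ee_pos: [607.7, 302.2, 33.7]
ee_rot: [179.9, -0.1, 82.5]
force: [1.1, -0.5, 0.4]
gripper_width: 13.7
gripper_force: 44.9
```

Call:
move_arm(plan=[{"tx":0,"ty":0,"tz":0,"wx":0,"wy":0,"wz":0},{"tx":0,"ty":0,"tz":0,"wx":0,"wy":0,"wz":0},{"tx":0,"ty":0,"tz":0,"wx":0,"wy":0,"wz":0},{"tx":0,"ty":0,"tz":0,"wx":0,"wy":0,"wz":0},{"tx":0,"ty":0,"tz":-2,"wx":0,"wy":0,"wz":0},{"tx":0,"ty":0,"tz":-3,"wx":0,"wy":0,"wz":0},{"tx":0,"ty":0,"tz":-3,"wx":0,"wy":0,"wz":0},{"tx":0,"ty":0,"tz":-3,"wx":0,"wy":0,"wz":0},{"tx":0,"ty":0,"tz":-1,"wx":0,"wy":0,"wz":-0.04},{"tx":0,"ty":0,"tz":0,"wx":0,"wy":0,"wz":0}], gripper=4.5)

```text
time_s: 26.65
ee_pos: [608.5, 302.7, 156.6]
ee_rot: [179.6, -0.2, 84.9]
force: [0.2, 0.3, -0.5]
gripper_width: 45.0
gripper_force: 0.0
```

Run:
```python
from m import *
s=env.state();print(s['ee_pos'],s['ee_rot'],s['force'])
g=grab_frame('side'); w=grab_frame('wrist')
for n,f in [('side',g),('wrist',w)]:
  for m,q,p in cc(cream(f['color']),60): print(n,q,p.round(1), onz(f,q[0]+q[2]/2,p[1],60).round(0))
# cup2 expected
c=np.array([430.6,373]);d=np.array([np.cos(np.radians(-94.2)),np.sin(np.radians(-94.2))])
gp=c+80*d+[2.5,2.5]; print('grip2',gp,rel([*gp,145]),rel([*gp,30]))
cv2.imwrite('pics/n1.png',np.hstack([cv2.resize(g['color'],(400,300)),cv2.resize(w['color'],(400,300))])[:,:,::-1])
```

```text
[608.53458256 302.70210613 156.5958421 ] [179.62893168  -0.22707485  84.88466686] [ 0.19099011  0.2895508  -0.54115277]
side [   0    0   45  185 4975] [15.7 90.8] [1346. -426.   60.]
side [ 43   0  29  63 403] [58.8 27.6] [1335. -810.   60.]
side [  72    0   98   37 1961] [116.4  10.5] [1108. -936.   60.]
side [183   0  38  21 532] [204.6   7.9] [ 776. -956.   60.]
side [ 262    0   51   76 2871] [284.7  38.9] [ 433. -731.   60.]
side [362   0  53  38 143] [383.7  18.6] [  19. -872.   60.]
side [34 68  9 17 74] [38.1 75.1] [1318. -511.   60.]
side [228 104  27  16 106] [237.8 108.7] [ 604. -336.   60.]
side [ 143  111   49   60 1961] [167.6 135.6] [ 830. -213.   60.]
side [180 173  22  19 319] [190.3 182. ] [742. -30.  60.]
side [  0 183   5  45 106] [  1.1 209.8] [1237.   65.   60.]
side [297 277  37  68 923] [315.3 316. ] [428. 356.  60.]
side [ 213  279   37   68 1144] [233.4 320.5] [617. 366.  60.]
wrist [ 420    0   90   28 1072] [452.8  13.8] [799. 443.  60.]
wrist [ 217   65   88  162 6313] [259.8 119.8] [618. 371.  60.]
wrist [  17   90  107  154 2507] [ 90.3 170. ] [427. 341.  60.]
wrist [  22   94   81   80 3543] [ 56.9 135.9] [428. 374.  60.]
wrist [213 307  91   2  97] [257.1 307.9] [597. 161.  60.]
grip2 [427.24094423 295.71484182] [ -2.22 -17.79   0.72] [ -2.22 -17.78  12.22]
```

View pics/n1.png

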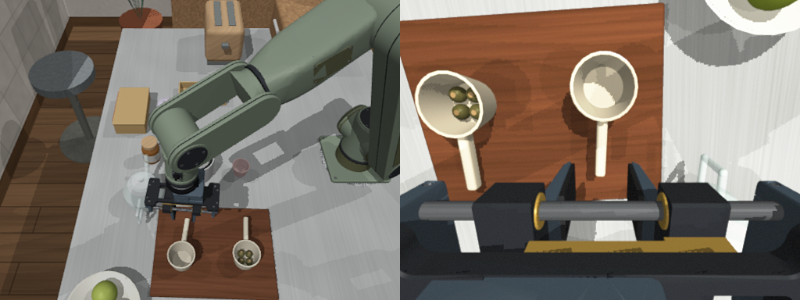

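Cup 1 stands empty on the board, cup 2 untouched with its balls. Go to cup 2.

Call:
move_arm(plan=[{"tx":-0.4,"ty":-3,"tz":0,"wx":0,"wy":0,"wz":-0.016},{"tx":-0.4,"ty":-3,"tz":0,"wx":0,"wy":0,"wz":0},{"tx":-0.4,"ty":-3,"tz":0,"wx":0,"wy":0,"wz":0},{"tx":-0.4,"ty":-3,"tz":0,"wx":0,"wy":0,"wz":0},{"tx":-0.4,"ty":-3,"tz":0,"wx":0,"wy":0,"wz":0},{"tx":-0.2,"ty":-2.8,"tz":1,"wx":0,"wy":0,"wz":0},{"tx":0,"ty":0,"tz":1,"wx":0,"wy":0,"wz":0},{"tx":0,"ty":0,"tz":0,"wx":0,"wy":0,"wz":0},{"tx":0,"ty":0,"tz":0,"wx":0,"wy":0,"wz":0}])

```text
time_s: 27.5
ee_pos: [427.3, 293.2, 131.2]
ee_rot: [-179.9, 0.1, 85.8]
force: [0.9, 0.0, 0.4]
gripper_width: 44.8
gripper_force: 0.0
```

Run:
```python
from m import *
s=env.state();print(s['ee_pos'],s['ee_rot'])
w=grab_frame('wrist'); C=cream(w['color']); h=cv2.cvtColor(w['color'],cv2.COLOR_RGB2HSV)
for m,q,p in cc(C,60): print(q,p.round(1))
# handle: rows between rim bottom and fingers near col 257
for v in range(150,232,8):
    xs=np.nonzero(C[v,225:290])[0]+225
    if len(xs): print(v,xs.min(),xs.max(),onz(w,xs.mean(),v,57).round(1))
e=[]
for r in range(40,200,6):
    xs=np.nonzero(C[r,180:340])[0]+180
    if len(xs): e.append((r,xs.min(),xs.max()))
print(e)
```

```text
[427.33958533 293.20831078 131.15365371] [-1.79895998e+02  9.33820699e-02  8.57537094e+01]
[ 418   28   94  187 6820] [466.4 109. ]
[ 208   53   97  178 6182] [256.4 118.8]
[213 307  94   2  96] [259.5 308. ]
150 237 275 [432.7 337.2  57. ]
158 249 263 [429.5 330.2  57. ]
166 249 263 [428.2 322.9  57. ]
174 249 263 [428.  315.4  57. ]
182 249 263 [427.4 307.8  57. ]
190 249 263 [426.9 300.1  57. ]
198 248 263 [425.8 292.3  57. ]
206 248 263 [425.6 284.3  57. ]
214 248 262 [424.5 276.2  57. ]
222 248 262 [423.9 267.9  57. ]
230 251 261 [424.2 259.4  57. ]
[(58, np.int64(235), np.int64(277)), (64, np.int64(226), np.int64(279)), (70, np.int64(220), np.int64(292)), (76, np.int64(215), np.int64(297)), (82, np.int64(213), np.int64(300)), (88, np.int64(210), np.int64(302)), (94, np.int64(209), np.int64(304)), (100, np.int64(208), np.int64(304)), (106, np.int64(208), np.int64(304)), (112, np.int64(209), np.int64(303)), (118, np.int64(210), np.int64(303)), (124, np.int64(212), np.int64(300)), (130, np.int64(215), np.int64(298)), (136, np.int64(219), np.int64(293)), (142, np.int64(225), np.int64(288)), (148, np.int64(232), np.int64(280)), (154, np.int64(248), np.int64(263)), (160, np.int64(249), np.int64(264)), (166, np.int64(249), np.int64(263)), (172, np.int64(249), np.int64(263)), (178, np.int64(249), np.int64(263)), (184, np.int64(249), np.int64(263)), (190, np.int64(249), np.int64(263)), (196, np.int64(249), np.int64(263))]
```

Call:
move_arm(plan=[{"tx":0.3,"ty":-0.1,"tz":3,"wx":0,"wy":0,"wz":0},{"tx":0,"ty":0,"tz":3,"wx":0,"wy":0,"wz":0},{"tx":0,"ty":0,"tz":2.4,"wx":0,"wy":0,"wz":0},{"tx":0,"ty":0,"tz":1.3,"wx":0,"wy":0,"wz":0},{"tx":0,"ty":0,"tz":0,"wx":0,"wy":0,"wz":0},{"tx":0,"ty":0,"tz":0,"wx":0,"wy":0,"wz":0}])

```text
time_s: 28.05
ee_pos: [427.8, 296.6, 35.1]
ee_rot: [-180.0, 0.0, 85.7]
force: [0.2, 1.4, 0.4]
gripper_width: 45.2
gripper_force: 0.0
```

Call:
move_arm(plan=[{"tx":0,"ty":0,"tz":0,"wx":0,"wy":0,"wz":0},{"tx":0,"ty":0,"tz":0,"wx":0,"wy":0,"wz":0},{"tx":0,"ty":0,"tz":0,"wx":0,"wy":0,"wz":0},{"tx":0,"ty":0,"tz":0,"wx":0,"wy":0,"wz":0},{"tx":0,"ty":0,"tz":0,"wx":0,"wy":0,"wz":0},{"tx":0,"ty":0,"tz":0,"wx":0,"wy":0,"wz":0}], gripper=0, force=45)

```text
time_s: 28.55
ee_pos: [427.0, 296.7, 36.1]
ee_rot: [180.0, -0.0, 85.8]
force: [-0.7, -0.2, 2.5]
gripper_width: 13.8
gripper_force: 45.0
```

Call:
move_arm(plan=[{"tx":0,"ty":0,"tz":-1,"wx":0,"wy":0,"wz":0},{"tx":0,"ty":0,"tz":-2,"wx":0,"wy":0,"wz":0},{"tx":0,"ty":0,"tz":-3,"wx":0,"wy":0,"wz":0},{"tx":0,"ty":0,"tz":-3,"wx":0,"wy":0,"wz":0},{"tx":0,"ty":0,"tz":-3,"wx":0,"wy":0,"wz":0},{"tx":0,"ty":0,"tz":-3,"wx":0,"wy":0,"wz":0},{"tx":0,"ty":0,"tz":-2,"wx":0,"wy":0,"wz":0},{"tx":0,"ty":0,"tz":-1,"wx":0,"wy":0,"wz":0},{"tx":0,"ty":0,"tz":0,"wx":0,"wy":0,"wz":0},{"tx":0,"ty":0,"tz":0,"wx":0,"wy":0,"wz":0}])

```text
time_s: 29.38
ee_pos: [426.3, 296.2, 215.0]
ee_rot: [-180.0, 0.0, 85.8]
force: [-0.1, -0.7, -3.0]
gripper_width: 13.9
gripper_force: 45.0
```

Run:
```python
from m import *
s=env.state();print(s['ee_pos'],s['ee_rot'],s['gripper_width'],s['force'],rel([491.5,106,211]))
w=grab_frame('wrist');R=Ro.from_euler('xyz',s['ee_rot'],degrees=True)
uv=proj(w,s['ee_pos']+R.apply([80,0,5]));print([(q[4],p.round(0)) for _,q,p in cc(balls(w,uv,60),10)])
```

```text
[426.29913108 296.21546803 214.97409832] [-1.79957635e+02  3.60808378e-02  8.57628301e+01] 13.852938553188524 [-0.07647056 -0.71897896 -2.95144919] [-18.49   7.91   0.4 ]
[(np.int32(819), array([237.,  92.])), (np.int32(821), array([274.,  92.])), (np.int32(744), array([274., 129.])), (np.int32(732), array([238., 130.]))]
```

Call:
move_arm(plan=[{"tx":-1,"ty":0.4,"tz":0,"wx":0,"wy":0,"wz":0},{"tx":-2,"ty":0.9,"tz":0,"wx":0,"wy":0,"wz":0},{"tx":-2.5,"ty":1.1,"tz":0,"wx":0,"wy":0,"wz":0},{"tx":-2.5,"ty":1.1,"tz":0.4,"wx":0,"wy":0,"wz":0},{"tx":-2.5,"ty":1.1,"tz":0,"wx":0,"wy":0,"wz":0},{"tx":-2.5,"ty":1.1,"tz":0,"wx":0,"wy":0,"wz":0},{"tx":-2.5,"ty":1.1,"tz":0,"wx":0,"wy":0,"wz":0},{"tx":-2,"ty":0.8,"tz":0,"wx":0,"wy":0,"wz":0},{"tx":-1,"ty":0.3,"tz":0,"wx":0,"wy":0,"wz":0},{"tx":0,"ty":0,"tz":0,"wx":0,"wy":0,"wz":0}])

```text
time_s: 30.27
ee_pos: [491.6, 103.9, 210.3]
ee_rot: [-179.9, 0.1, 85.6]
force: [-0.4, 0.6, -1.7]
gripper_width: 13.7
gripper_force: 45.0
```

Call:
move_arm(plan=[{"tx":0,"ty":0,"tz":0,"wx":0,"wy":0,"wz":0.08},{"tx":0,"ty":0,"tz":0,"wx":0,"wy":0,"wz":0.12},{"tx":0,"ty":0,"tz":0,"wx":0,"wy":0,"wz":0.12},{"tx":0,"ty":0,"tz":0,"wx":0,"wy":0,"wz":0.12},{"tx":0,"ty":0,"tz":0,"wx":0,"wy":0,"wz":0.12},{"tx":0,"ty":0,"tz":0,"wx":0,"wy":0,"wz":0.12},{"tx":0,"ty":0,"tz":0,"wx":0,"wy":0,"wz":0.12},{"tx":0,"ty":0,"tz":0,"wx":0,"wy":0,"wz":0.12},{"tx":0,"ty":0,"tz":0,"wx":0,"wy":0,"wz":0.12},{"tx":0,"ty":0,"tz":0,"wx":0,"wy":0,"wz":0.12},{"tx":0,"ty":0,"tz":0,"wx":0,"wy":0,"wz":0.12},{"tx":0,"ty":0,"tz":0,"wx":0,"wy":0,"wz":0.12}])

```text
time_s: 31.27
ee_pos: [490.9, 107.5, 210.8]
ee_rot: [-179.9, 0.1, 5.3]
force: [-0.0, 0.2, -1.9]
gripper_width: 13.5
gripper_force: 45.0
```

Call:
move_arm(plan=[{"tx":0,"ty":0,"tz":0,"wx":0,"wy":0,"wz":0.097},{"tx":0,"ty":0,"tz":0,"wx":0.08,"wy":0,"wz":0},{"tx":0,"ty":0,"tz":0,"wx":0.12,"wy":0,"wz":0},{"tx":0,"ty":0,"tz":0,"wx":0.12,"wy":0,"wz":0},{"tx":0,"ty":0,"tz":0,"wx":0.12,"wy":0,"wz":0},{"tx":0,"ty":0,"tz":0,"wx":0.12,"wy":0,"wz":0},{"tx":0,"ty":0,"tz":0,"wx":0.12,"wy":0,"wz":0},{"tx":0,"ty":0,"tz":0,"wx":0.1,"wy":0,"wz":0},{"tx":0,"ty":0,"tz":0,"wx":0.06,"wy":0,"wz":0},{"tx":0,"ty":0,"tz":0,"wx":0,"wy":0,"wz":0}])

```text
time_s: 32.1
ee_pos: [491.1, 105.4, 208.8]
ee_rot: [-131.8, 0.4, -0.2]
force: [0.6, -0.0, -2.0]
gripper_width: 14.1
gripper_force: 45.0
```

Run:
```python
from m import *
s=env.state();print(s['ee_pos'],s['ee_rot'],s['qpos'].round(1),s['gripper_width'],rel([492,106,209]))
```

```text
[491.13504637 105.42236214 208.78406284] [-131.77359248    0.37013151   -0.15791557] [-17.7  18.9 107.5  46.6  77.8  52.1] 14.144765158184006 [ 0.09 -0.06  0.03]
```

Same pose as before; pour.

Call:
move_arm(plan=[{"tx":0,"ty":0,"tz":0.2,"wx":0.1,"wy":0,"wz":0},{"tx":0,"ty":0,"tz":0,"wx":0.1,"wy":0,"wz":0},{"tx":0,"ty":0,"tz":0,"wx":0.1,"wy":0,"wz":0},{"tx":0,"ty":0,"tz":0,"wx":0.08,"wy":0,"wz":0},{"tx":0,"ty":0,"tz":0,"wx":0.06,"wy":0,"wz":0},{"tx":0,"ty":0,"tz":0,"wx":0.05,"wy":0,"wz":0},{"tx":0,"ty":0,"tz":0,"wx":0.04,"wy":0,"wz":0},{"tx":0,"ty":0,"tz":0,"wx":0.03,"wy":0,"wz":0},{"tx":0,"ty":0,"tz":0,"wx":0.03,"wy":0,"wz":0},{"tx":0,"ty":0,"tz":0,"wx":0.03,"wy":0,"wz":0},{"tx":0,"ty":0,"tz":0,"wx":0.02,"wy":0,"wz":0},{"tx":0,"ty":0,"tz":0,"wx":0,"wy":0,"wz":0}])

```text
time_s: 33.1
ee_pos: [491.8, 107.9, 209.6]
ee_rot: [-95.1, 0.1, 0.0]
force: [0.1, 0.1, -2.0]
gripper_width: 14.0
gripper_force: 45.0
```

Call:
move_arm(plan=[{"tx":0,"ty":0,"tz":0,"wx":0.03,"wy":0,"wz":0},{"tx":0,"ty":0,"tz":0,"wx":0.03,"wy":0,"wz":0},{"tx":0,"ty":0,"tz":0,"wx":0.03,"wy":0,"wz":0},{"tx":0,"ty":0,"tz":0,"wx":0.03,"wy":0,"wz":0},{"tx":0,"ty":0,"tz":0,"wx":0.03,"wy":0,"wz":0},{"tx":0,"ty":0,"tz":0,"wx":0.03,"wy":0,"wz":0},{"tx":0,"ty":0,"tz":0,"wx":0.03,"wy":0,"wz":0},{"tx":0,"ty":0,"tz":0,"wx":0.03,"wy":0,"wz":0},{"tx":0,"ty":0,"tz":0,"wx":0.03,"wy":0,"wz":0},{"tx":0,"ty":0,"tz":0,"wx":0.03,"wy":0,"wz":0},{"tx":0,"ty":0,"tz":0,"wx":0,"wy":0,"wz":0},{"tx":0,"ty":0,"tz":0,"wx":0,"wy":0,"wz":0}])

```text
time_s: 34.1
ee_pos: [492.0, 107.8, 209.8]
ee_rot: [-78.0, 0.1, -0.0]
force: [0.2, 1.0, -1.0]
gripper_width: 13.6
gripper_force: 45.0
```

Call:
move_arm(plan=[{"tx":0,"ty":0,"tz":0,"wx":0,"wy":0,"wz":0},{"tx":0,"ty":0,"tz":0,"wx":-0.11,"wy":0,"wz":0},{"tx":0,"ty":0,"tz":0,"wx":-0.12,"wy":0,"wz":0},{"tx":0,"ty":0,"tz":0,"wx":-0.12,"wy":0,"wz":0},{"tx":0,"ty":0,"tz":0,"wx":-0.12,"wy":0,"wz":0},{"tx":0,"ty":0,"tz":0,"wx":-0.12,"wy":0,"wz":0},{"tx":0,"ty":0,"tz":0,"wx":-0.12,"wy":0,"wz":0},{"tx":0,"ty":0,"tz":0,"wx":-0.12,"wy":0,"wz":0},{"tx":0,"ty":0,"tz":0,"wx":-0.12,"wy":0,"wz":0},{"tx":0,"ty":0,"tz":0,"wx":-0.12,"wy":0,"wz":0},{"tx":0,"ty":0,"tz":0,"wx":-0.12,"wy":0,"wz":0},{"tx":0,"ty":0,"tz":0,"wx":-0.12,"wy":0,"wz":0}])

```text
time_s: 35.1
ee_pos: [491.4, 107.2, 211.8]
ee_rot: [-153.4, -0.1, -0.1]
force: [-0.3, 0.4, -2.4]
gripper_width: 13.6
gripper_force: 45.0
```

Call:
move_arm(plan=[{"tx":0,"ty":0,"tz":0,"wx":-0.12,"wy":0,"wz":0},{"tx":0,"ty":0,"tz":0,"wx":-0.12,"wy":0,"wz":0},{"tx":0,"ty":0,"tz":0,"wx":-0.12,"wy":0,"wz":0},{"tx":0,"ty":0,"tz":0,"wx":-0.12,"wy":0,"wz":0},{"tx":0,"ty":0,"tz":0,"wx":0,"wy":0,"wz":-0.12},{"tx":0,"ty":0,"tz":0,"wx":0,"wy":0,"wz":-0.12},{"tx":0,"ty":0,"tz":0,"wx":0,"wy":0,"wz":-0.12},{"tx":0,"ty":0,"tz":0,"wx":0,"wy":0,"wz":-0.12},{"tx":0,"ty":0,"tz":0,"wx":0,"wy":0,"wz":-0.12},{"tx":0,"ty":0,"tz":0,"wx":0,"wy":0,"wz":-0.12},{"tx":0,"ty":0,"tz":0,"wx":0,"wy":0,"wz":-0.12},{"tx":0,"ty":0,"tz":0,"wx":0,"wy":0,"wz":-0.12}])

```text
time_s: 36.1
ee_pos: [490.5, 107.6, 210.4]
ee_rot: [179.8, 0.5, 55.3]
force: [-0.4, -0.2, -1.5]
gripper_width: 13.7
gripper_force: 45.0
```

Call:
move_arm(plan=[{"tx":0,"ty":0,"tz":0,"wx":0,"wy":0,"wz":-0.12},{"tx":0,"ty":0,"tz":0,"wx":0,"wy":0,"wz":-0.12},{"tx":0,"ty":0,"tz":0,"wx":0,"wy":0,"wz":-0.12},{"tx":0,"ty":0,"tz":0,"wx":0,"wy":0,"wz":-0.12},{"tx":0,"ty":0,"tz":0,"wx":0,"wy":0,"wz":0},{"tx":0,"ty":0,"tz":0,"wx":0,"wy":0,"wz":0}])

```text
time_s: 36.6
ee_pos: [491.1, 107.6, 210.4]
ee_rot: [180.0, 0.6, 82.3]
force: [-0.2, -0.1, -1.9]
gripper_width: 13.7
gripper_force: 45.0
```

Run:
```python
from m import *
s=env.state();print(s['ee_pos'],s['ee_rot'],s['force'],rel([427,296.7,211]))
w=grab_frame('wrist'); t=grab_frame('top'); g=grab_frame('side')
R=Ro.from_euler('xyz',s['ee_rot'],degrees=True)
uv=proj(w,s['ee_pos']+R.apply([80,0,5])); print('in cup',[q[4] for _,q,_ in cc(balls(w,uv,60),10)])
for n,f in [('t',t),('s',g)]:
  print(n,[(q[4],p.round(0)) for _,q,p in cc(balls(f,(250,205),60),4)])
```

```text
[491.09740977 107.58459652 210.40175561] [179.96698921   0.56466766  82.3128541 ] [-0.18410188 -0.11516361 -1.86066375] [17.88 -8.88 -0.24]
in cup []
t [(np.int32(23), array([248., 191.])), (np.int32(30), array([237., 193.])), (np.int32(32), array([257., 197.])), (np.int32(6), array([234., 199.])), (np.int32(37), array([241., 205.])), (np.int32(33), array([257., 207.])), (np.int32(7), array([236., 209.])), (np.int32(23), array([248., 215.]))]
s [(np.int32(17), array([280., 165.])), (np.int32(30), array([247., 205.])), (np.int32(28), array([255., 205.])), (np.int32(13), array([240., 211.])), (np.int32(10), array([262., 210.])), (np.int32(4), array([252., 215.]))]
```

Cup 2 empty; eight ball spots seen in the caddy from above. Put cup 2 back.

Call:
move_arm(plan=[{"tx":2.2,"ty":-1.1,"tz":0,"wx":0,"wy":-0.01,"wz":0},{"tx":2.24,"ty":-1.1,"tz":0,"wx":0,"wy":0,"wz":0},{"tx":2.24,"ty":-1.1,"tz":0,"wx":0,"wy":0,"wz":0},{"tx":2.24,"ty":-1.1,"tz":0,"wx":0,"wy":0,"wz":0},{"tx":2.24,"ty":-1.1,"tz":0,"wx":0,"wy":0,"wz":0},{"tx":2.24,"ty":-1.1,"tz":0,"wx":0,"wy":0,"wz":0},{"tx":2.24,"ty":-1.1,"tz":0,"wx":0,"wy":0,"wz":0},{"tx":2.2,"ty":-1.1,"tz":0,"wx":0,"wy":0,"wz":0},{"tx":0,"ty":0,"tz":0,"wx":0,"wy":0,"wz":0},{"tx":0,"ty":0,"tz":0,"wx":0,"wy":0,"wz":0}])

```text
time_s: 37.58
ee_pos: [427.4, 296.7, 206.6]
ee_rot: [179.9, 1.2, 82.6]
force: [-0.2, 0.3, -1.4]
gripper_width: 13.8
gripper_force: 45.0
```

Call:
move_arm(plan=[{"tx":0,"ty":0,"tz":2,"wx":0,"wy":0,"wz":0},{"tx":0,"ty":0,"tz":3,"wx":0,"wy":0,"wz":0},{"tx":0,"ty":0,"tz":3,"wx":0,"wy":0,"wz":0},{"tx":0,"ty":0,"tz":3,"wx":0,"wy":0,"wz":0},{"tx":0,"ty":0,"tz":3,"wx":0,"wy":0,"wz":0},{"tx":0,"ty":0,"tz":2,"wx":0,"wy":0,"wz":0},{"tx":0,"ty":0,"tz":0.5,"wx":0,"wy":0,"wz":0},{"tx":0,"ty":0,"tz":0.3,"wx":0,"wy":0,"wz":0},{"tx":0,"ty":0,"tz":0,"wx":0,"wy":0,"wz":0},{"tx":0,"ty":0,"tz":0,"wx":0,"wy":0,"wz":0}])

```text
time_s: 38.42
ee_pos: [429.1, 293.3, 40.1]
ee_rot: [179.8, 1.0, 82.4]
force: [-0.4, -0.3, -1.4]
gripper_width: 13.5
gripper_force: 45.0
```

Call:
move_arm(plan=[{"tx":0,"ty":0,"tz":0.2,"wx":0,"wy":0.018,"wz":0},{"tx":0,"ty":0,"tz":0.2,"wx":0,"wy":0,"wz":0},{"tx":0,"ty":0,"tz":0,"wx":0,"wy":0,"wz":0},{"tx":0,"ty":0,"tz":0,"wx":0,"wy":0,"wz":0}])

```text
time_s: 38.75
ee_pos: [428.6, 292.9, 36.0]
ee_rot: [179.8, 0.0, 82.5]
force: [-0.5, -2.2, 5.7]
gripper_width: 13.5
gripper_force: 45.0
```

Call:
move_arm(plan=[{"tx":0,"ty":0,"tz":0,"wx":0,"wy":0,"wz":0},{"tx":0,"ty":0,"tz":0,"wx":0,"wy":0,"wz":0},{"tx":0,"ty":0,"tz":0,"wx":0,"wy":0,"wz":0},{"tx":0,"ty":0,"tz":0,"wx":0,"wy":0,"wz":0},{"tx":0,"ty":0,"tz":-2,"wx":0,"wy":0,"wz":0},{"tx":0,"ty":0,"tz":-3,"wx":0,"wy":0,"wz":0},{"tx":0,"ty":0,"tz":-4,"wx":0,"wy":0,"wz":0},{"tx":0,"ty":0,"tz":-4,"wx":0,"wy":0,"wz":0},{"tx":0,"ty":0,"tz":-4,"wx":0,"wy":0,"wz":0},{"tx":0,"ty":0,"tz":-4,"wx":0,"wy":0,"wz":0},{"tx":0,"ty":0,"tz":0,"wx":0,"wy":0,"wz":0}], gripper=4.5)

```text
time_s: 39.67
ee_pos: [431.0, 295.6, 253.1]
ee_rot: [179.2, -0.5, 82.5]
force: [0.9, 0.6, -0.2]
gripper_width: 45.0
gripper_force: 0.0
```

Run:
```python
from m import *
s=env.state();print(s['ee_pos'],s['ee_rot'])
w=grab_frame('wrist'); t=grab_frame('top'); g=grab_frame('side')
for n,f in [('w',w),('s',g)]:
  for m,q,p in cc(cream(f['color']),400): print(n,q,p.round(1), onz(f,q[0]+q[2]/2,p[1],60).round(0))
im=t['color']; h=cv2.cvtColor(im,cv2.COLOR_RGB2HSV)
kn=((h[...,0]<12)|(h[...,0]>172))&(h[...,1]>110)&(h[...,2]<150)
for m,q,p in cc(kn,8): 
    if 200<p[0]<400 and p[1]>150: print('knob t',q,p,onz(t,*p,36).round(1))
h=cv2.cvtColor(g['color'],cv2.COLOR_RGB2HSV);kn=((h[...,0]<12)|(h[...,0]>172))&(h[...,1]>110)&(h[...,2]<150)
for m,q,p in cc(kn,8): 
    if 250<p[0]<340 and 120<p[1]<200: print('knob s',q,p,onz(g,*p,23).round(1))
print('balls t',[(q[4],p.round(0).tolist()) for _,q,p in cc(balls(t,proj(t,(572,51,20)),26),4)])
```

```text
[430.98782495 295.56781727 253.06688747] [179.2210668   -0.51488635  82.50551012]
w [ 363   52   66  127 3182] [390.2 103.2] [622. 360.  60.]
w [ 222   80   64  120 3604] [253.6 122.5] [439. 360.  60.]
s [   0    0   45  180 4560] [15.9 88.8] [1350. -437.   60.]
s [  73    0   96   37 1930] [117.   10.4] [1109. -937.   60.]
s [184   0  37  21 526] [204.6   7.8] [ 774. -956.   60.]
s [ 262    0   51   76 2816] [284.8  38.9] [ 433. -731.   60.]
s [381   0  63  49 419] [425.6  11. ] [ -91. -929.   60.]
s [ 228  104   62   31 1031] [260.1 118.7] [ 547. -288.   60.]
s [ 143  111   49   60 1957] [167.5 135.6] [ 830. -213.   60.]
s [ 294  276   37   67 1229] [312.2 317.9] [435. 360.  60.]
s [ 213  279   37   68 1000] [234.2 319.1] [617. 363.  60.]
knob t [317 245  11  10  74] [322.06756757 249.66216216] [ 448.3 -140.7   36. ]
knob s [289 156   8  10  63] [292.23809524 160.73015873] [ 447.5 -142.8   23. ]
balls t [(np.int32(4), [238.0, 194.0]), (np.int32(30), [257.0, 197.0]), (np.int32(21), [241.0, 204.0]), (np.int32(28), [256.0, 206.0]), (np.int32(22), [248.0, 214.0])]
```

Both cups stand on the board; lid knob at (448,−141) by both views. Go above the lid.

Call:
move_arm(plan=[{"tx":-3.6,"ty":0.7,"tz":0,"wx":0,"wy":0,"wz":0},{"tx":-3.6,"ty":0.7,"tz":0,"wx":0,"wy":0,"wz":0},{"tx":-3.6,"ty":0.7,"tz":0,"wx":0,"wy":0,"wz":0},{"tx":-3.6,"ty":0.7,"tz":0,"wx":0,"wy":0,"wz":0},{"tx":-3.6,"ty":0.7,"tz":0,"wx":0,"wy":0,"wz":0},{"tx":-3.6,"ty":0.7,"tz":0,"wx":0,"wy":0,"wz":0},{"tx":-3.6,"ty":0.7,"tz":0,"wx":0,"wy":0,"wz":0},{"tx":-3.6,"ty":0.7,"tz":0,"wx":0,"wy":0,"wz":0},{"tx":-3.6,"ty":0.7,"tz":0,"wx":0,"wy":0,"wz":0},{"tx":-3.6,"ty":0.7,"tz":0,"wx":0,"wy":0,"wz":0},{"tx":-3.6,"ty":0.7,"tz":0,"wx":0,"wy":0,"wz":0},{"tx":-3.5,"ty":0.2,"tz":0,"wx":0,"wy":0,"wz":0}], gripper=5.5)

```text
time_s: 40.82
ee_pos: [448.7, -146.2, 243.3]
ee_rot: [-179.8, 0.1, 82.5]
force: [1.0, -0.6, -0.9]
gripper_width: 54.9
gripper_force: 0.0
```

Call:
move_arm(plan=[{"tx":0,"ty":0,"tz":3,"wx":0,"wy":0,"wz":0},{"tx":0,"ty":0,"tz":4,"wx":0,"wy":0,"wz":0},{"tx":0,"ty":0,"tz":4,"wx":0,"wy":0,"wz":0},{"tx":0,"ty":0,"tz":0,"wx":0,"wy":0,"wz":0},{"tx":0,"ty":0,"tz":0,"wx":0,"wy":0,"wz":0},{"tx":0,"ty":0,"tz":0,"wx":0,"wy":0,"wz":0}])

```text
time_s: 41.32
ee_pos: [450.5, -144.8, 136.4]
ee_rot: [179.9, 0.1, 82.5]
force: [0.5, -0.6, -0.1]
gripper_width: 54.9
gripper_force: 0.0
```

```bash
cat >> m.py <<'E'
def circ(m,c,r0,r1,n=72):
    "outermost mask edge along rays"
E
python3 - <<'E'
from m import *
s=env.state();print(s['ee_pos'],s['ee_rot'],rel([448,-142,13]))
w=grab_frame('wrist');t=grab_frame('top'); g=grab_frame('side'); save(t,'t7.png'); save(w,'w7.png')
import pickle; pickle.dump({'w':w,'t':t,'s':g},open('f7.pkl','wb'))
h=cv2.cvtColor(w['color'],cv2.COLOR_RGB2HSV);kn=((h[...,0]<14)|(h[...,0]>172))&(h[...,1]>110)&(h[...,2]<170)
for m,q,p in cc(kn,60): print('knob',q,p.round(1),onz(w,*p,36).round(1),onz(w,*p,23).round(1))
lid=(h[...,1]<16)&(h[...,2]>190)
for m,q,p in cc(lid,600): print('lid',q,p.round(1),onz(w,*p,10).round(1))
cv2.imwrite('pics/n2.png',np.hstack([w['color'][:, 60:460],cv2.resize(t['color'][130:280,190:350],(400,384))])[:,:,::-1])
E
```

```text
[ 450.45104599 -144.84267676  136.42408158] [1.79882504e+02 1.11930728e-01 8.25098274e+01] [ 0.27 -0.31 12.34]
knob [244 172  23  27 477] [255.4 184.9] [ 450.1 -140.2   36. ] [ 449.5 -143.8   23. ]
lid [ 210  135   92   89 4346] [255.8 176.6] [ 450.7 -137.9   10. ]
```

View pics/n2.png

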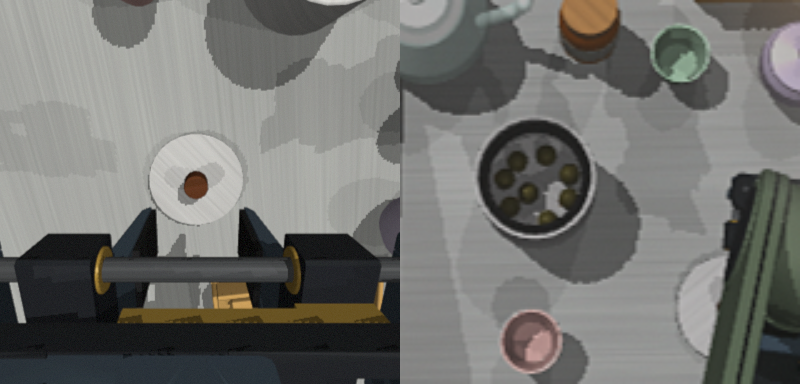

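Eight balls lie inside the caddy (top crop); the lid's knob is at wrist (255,185), disc centre (256,180), under the fingers. Descend and grip the knob.

Call:
move_arm(plan=[{"tx":0.35,"ty":0,"tz":3,"wx":0,"wy":0,"wz":0},{"tx":0,"ty":0,"tz":3,"wx":0,"wy":0,"wz":0},{"tx":0,"ty":0,"tz":3,"wx":0,"wy":0,"wz":0},{"tx":0,"ty":0,"tz":2.2,"wx":0,"wy":0,"wz":0},{"tx":0,"ty":0,"tz":0.9,"wx":0,"wy":0,"wz":0},{"tx":0,"ty":0,"tz":0,"wx":0,"wy":0,"wz":0},{"tx":0,"ty":0,"tz":0,"wx":0,"wy":0,"wz":0}])

```text
time_s: 42.05
ee_pos: [451.4, -141.8, 15.8]
ee_rot: [179.8, 0.1, 82.5]
force: [0.9, 0.1, -1.0]
gripper_width: 55.2
gripper_force: 0.0
```

Call:
move_arm(plan=[{"tx":0,"ty":0,"tz":0,"wx":0,"wy":0,"wz":0},{"tx":0,"ty":0,"tz":0,"wx":0,"wy":0,"wz":0},{"tx":0,"ty":0,"tz":0,"wx":0,"wy":0,"wz":0},{"tx":0,"ty":0,"tz":0,"wx":0,"wy":0,"wz":0},{"tx":0,"ty":0,"tz":0,"wx":0,"wy":0,"wz":0},{"tx":0,"ty":0,"tz":0,"wx":0,"wy":0,"wz":0}], gripper=0, force=30)

```text
time_s: 42.55
ee_pos: [450.4, -141.6, 15.2]
ee_rot: [179.9, 0.1, 82.5]
force: [-1.0, 0.3, 5.9]
gripper_width: 25.4
gripper_force: 30.0
```

Call:
move_arm(plan=[{"tx":0,"ty":0,"tz":-1,"wx":0,"wy":0,"wz":0},{"tx":0,"ty":0,"tz":-2,"wx":0,"wy":0,"wz":0},{"tx":0,"ty":0,"tz":-3,"wx":0,"wy":0,"wz":0},{"tx":0,"ty":0,"tz":-3,"wx":0,"wy":0,"wz":0},{"tx":0,"ty":0,"tz":-3,"wx":0,"wy":0,"wz":0},{"tx":0,"ty":0,"tz":-2,"wx":0,"wy":0,"wz":0},{"tx":0,"ty":0,"tz":0,"wx":0,"wy":0,"wz":0},{"tx":0,"ty":0,"tz":0,"wx":0,"wy":0,"wz":0}])

```text
time_s: 43.22
ee_pos: [450.4, -141.4, 155.2]
ee_rot: [179.8, 0.1, 82.5]
force: [0.6, 0.5, -1.2]
gripper_width: 24.9
gripper_force: 30.0
```

Run:
```python
from m import *
import pickle
s=env.state();print(s['ee_pos'],s['ee_rot'],s['gripper_width'],rel([572,51,150]))
F=pickle.load(open('f7.pkl','rb'))
# caddy rim outer ellipse in top and side frames: bright ring pixels
out=[]
for n in 'ts':
    f=F[n]; im=f['color']; gr=cv2.cvtColor(im,cv2.COLOR_RGB2GRAY).astype(float)
    c0=np.array([572,51,84.]); 
    # dark seal inner edges: boundary between bright rim and dark seal, along world-circle rays
    P=[]
    for a in np.radians(np.arange(0,360,5)):
        rs=np.arange(48,64,.4); v=[]
        for r in rs:
            u=proj(f,c0+[r*np.cos(a),r*np.sin(a),0]); v.append(cv2.getRectSubPix(im[:,:,1].copy(),(1,1),(float(u[0]),float(u[1])))[0,0])
        v=np.array(v,float); d=np.diff(v); i=np.argmax(cv2.GaussianBlur(d[None],(5,1),0)[0]); 
        if 0<i<len(d)-1: P.append(c0[:2]+rs[i]*np.array([np.cos(a),np.sin(a)]))
    P=np.array(P,np.float32); A=np.c_[2*P,np.ones(len(P))]; b=(P**2).sum(1)
    for _ in range(6):
        x=np.linalg.lstsq(A,b,rcond=None)[0]; r=np.sqrt(x[2]+x[0]**2+x[1]**2); e=abs(np.hypot(*(P-x[:2]).T)-r); k=e<1.5
        A,b,P=A[k],b[k],P[k]
    print(n,x[:2].round(1),'r',r.round(1),len(P))
```

```text
[ 450.39273586 -141.36142542  155.19379599] [1.79811416e+02 1.27852814e-01 8.24936062e+01] 24.939303677105404 [20.66  9.54  0.5 ]
t [573.4  52.3] r 55.2 72
s [573.2  52.7] r 53.9 69
```

```bash
cat >> m.py <<'E'
def circfit(f,c0,r0,r1,sign=1):
    im=f['color'][:,:,1].copy(); c0=np.array(c0,float); P=[]; rs=np.arange(r0,r1,.4)
    for a in np.radians(np.arange(0,360,5)):
        v=np.array([cv2.getRectSubPix(im,(1,1),tuple(map(float,proj(f,c0+[r*np.cos(a),r*np.sin(a),0]))))[0,0] for r in rs],float)
        d=cv2.GaussianBlur(sign*np.diff(v)[None],(5,1),0)[0]; i=np.argmax(d)
        if 0<i<len(d)-1 and d[i]>1.5: P.append(c0[:2]+rs[i]*np.array([np.cos(a),np.sin(a)]))
    P=np.array(P)
    for _ in range(8):
        A=np.c_[2*P,np.ones(len(P))]; x=np.linalg.lstsq(A,(P**2).sum(1),rcond=None)[0]; r=np.sqrt(x[2]+x[0]**2+x[1]**2)
        e=abs(np.hypot(*(P-x[:2]).T)-r); P=P[e<max(1.2,np.percentile(e,92))]
    return x[:2].round(1),r.round(1),len(P)
E
python3 - <<'E'
from m import *
import pickle
F=pickle.load(open('f7.pkl','rb'));F0=pickle.load(open('f0.pkl','rb'))
for n,f in [('w7',F['w']),('t0',F0['top']),('s0',F0['side'])]:
    for z in (10,): print(n,circfit(f,(449.5,-141,z),44,62,-1))
E
```

```text
w7 (array([ 450., -143.]), np.float64(52.2), 70)
t0 (array([ 448.5, -141.9]), np.float64(51.9), 69)
s0 (array([ 447.9, -141.7]), np.float64(51.4), 36)
```

Call:
move_arm(plan=[{"tx":2.5,"ty":1,"tz":0,"wx":0,"wy":0,"wz":0},{"tx":2.5,"ty":1,"tz":0,"wx":0,"wy":0,"wz":0},{"tx":2.5,"ty":1,"tz":0,"wx":0,"wy":0,"wz":0},{"tx":2.5,"ty":1,"tz":0,"wx":0,"wy":0,"wz":0},{"tx":1,"ty":0.5,"tz":0,"wx":0,"wy":0,"wz":0},{"tx":0,"ty":0,"tz":0,"wx":0,"wy":0,"wz":0},{"tx":0,"ty":0,"tz":0,"wx":0,"wy":0,"wz":0}])

```text
time_s: 43.8
ee_pos: [508.0, -38.1, 153.0]
ee_rot: [-179.9, 0.2, 82.6]
force: [-0.0, -0.4, -0.5]
gripper_width: 25.1
gripper_force: 30.0
```

Run:
```python
from m import *
s=env.state(); print(s['ee_pos'],s['ee_rot'],rel([573.3,52.5,150]))
w=grab_frame('wrist'); print('caddy',circfit(w,(573.3,52.5,84),50,70,-1),circfit(w,(573.3,52.5,84),48,64,1), proj(w,(573.3,52.5,84)),proj(w,s['ee_pos']))
print('lid',circfit(w,(*s['ee_pos'][:2],s['ee_pos'][2]-5.2),46,60,-1),s['ee_pos'][:2])
g=grab_frame('side'); print('lid side',circfit(g,(*s['ee_pos'][:2],s['ee_pos'][2]-5.2),46,60,-1))
save(w,'w8.png');save(g,'s8.png')
```

```text
[508.03453311 -38.084689   152.96930083] [-1.79874029e+02  1.55335583e-01  8.25768602e+01] [9.83 5.3  0.26]
caddy (array([574.6,  51.1]), np.float64(58.9), 69) (array([574.7,  51.1]), np.float64(55.5), 67) (np.float64(321.09095056829085), np.float64(85.1982598707035)) (np.float64(256.1163849764018), np.float64(230.80840504082698))
lid (array([509. , -39.4]), np.float64(52.1), 36) [508.03453311 -38.084689  ]
lid side (array([506.1, -40.9]), np.float64(53.2), 30)
```

Call:
move_arm(plan=[{"tx":2.5,"ty":1.35,"tz":0,"wx":0,"wy":0,"wz":0},{"tx":2.5,"ty":1.35,"tz":0,"wx":0,"wy":0,"wz":0},{"tx":2.5,"ty":1.35,"tz":0,"wx":0,"wy":0,"wz":0},{"tx":2.45,"ty":1.33,"tz":0,"wx":0,"wy":0,"wz":0},{"tx":0,"ty":0,"tz":2,"wx":0,"wy":0,"wz":0},{"tx":0,"ty":0,"tz":2,"wx":0,"wy":0,"wz":0},{"tx":0,"ty":0,"tz":0.6,"wx":0,"wy":0,"wz":0},{"tx":0,"ty":0,"tz":0,"wx":0,"wy":0,"wz":0},{"tx":0,"ty":0,"tz":0,"wx":0,"wy":0,"wz":0},{"tx":0,"ty":0,"tz":0,"wx":0,"wy":0,"wz":0}])

```text
time_s: 44.73
ee_pos: [576.1, 52.8, 109.6]
ee_rot: [179.8, 0.1, 82.4]
force: [-0.6, 0.2, -1.2]
gripper_width: 25.1
gripper_force: 30.0
```

Run:
```python
from m import *
s=env.state(); print(s['ee_pos'],s['ee_rot'],rel([573.3,52.5,100]))
w=grab_frame('wrist'); g=grab_frame('side');t=grab_frame('top'); p=s['ee_pos']
for n,f in [('w',w),('s',g),('t',t)]:
  print(n,'lid',circfit(f,(*p[:2],p[2]-5.2),46,58,-1),'caddy',circfit(f,(573.7,52,84),56.5,66,-1))
```

```text
[576.12242484  52.79533371 109.58506772] [1.79805890e+02 8.46333530e-02 8.24324487e+01] [-0.07 -0.28  0.96]
w lid (array([577.1,  51.8]), np.float64(52.6), 43) caddy (array([574.9,  50.2]), np.float64(59.6), 49)
s lid (array([575.6,  53.1]), np.float64(54.2), 22) caddy (array([572.7,  51.8]), np.float64(60.0), 36)
t lid (array([579. ,  51.9]), np.float64(53.8), 5) caddy (array([573.4,  51.6]), np.float64(60.7), 9)
```

Call:
move_arm(plan=[{"tx":-0.17,"ty":-0.23,"tz":0,"wx":0,"wy":0,"wz":0},{"tx":0,"ty":0,"tz":0.6,"wx":0,"wy":0,"wz":0},{"tx":0,"ty":0,"tz":0,"wx":0,"wy":0,"wz":0},{"tx":0,"ty":0,"tz":0,"wx":0,"wy":0,"wz":0}])

```text
time_s: 45.22
ee_pos: [572.5, 52.1, 102.0]
ee_rot: [180.0, 0.1, 82.5]
force: [-0.8, 0.8, -0.8]
gripper_width: 25.2
gripper_force: 30.0
```

Run:
```python
from m import *
s=env.state(); print(s['ee_pos'],s['ee_rot'],s['force'])
w=grab_frame('wrist'); g=grab_frame('side'); p=s['ee_pos']
for n,f in [('w',w),('s',g)]:
  print(n,'lid',circfit(f,(*p[:2],p[2]-5.2),46,58,-1),'caddy',circfit(f,(573.7,52,84),56.5,66,-1))
```

```text
[572.52764697  52.05808866 101.96327739] [1.79980530e+02 1.16494930e-01 8.24970281e+01] [-0.7670507   0.80904327 -0.80219721]
w lid (array([573.3,  51.2]), np.float64(52.4), 42) caddy (array([574.5,  49.2]), np.float64(60.5), 45)
s lid (array([571.9,  55.5]), np.float64(52.8), 33) caddy (array([572.6,  51. ]), np.float64(60.7), 31)
```

Call:
move_arm(plan=[{"tx":-0.06,"ty":0.1,"tz":0,"wx":0,"wy":0,"wz":0},{"tx":0,"ty":0,"tz":0.2,"wx":0,"wy":0,"wz":0},{"tx":0,"ty":0,"tz":0.2,"wx":0,"wy":0,"wz":0},{"tx":0,"ty":0,"tz":0.1,"wx":0,"wy":0,"wz":0},{"tx":0,"ty":0,"tz":0,"wx":0,"wy":0,"wz":0},{"tx":0,"ty":0,"tz":0,"wx":0,"wy":0,"wz":0}])

```text
time_s: 45.82
ee_pos: [573.8, 51.3, 97.2]
ee_rot: [179.9, 0.1, 82.5]
force: [-0.4, -0.2, -1.1]
gripper_width: 25.2
gripper_force: 30.0
```

Call:
move_arm(plan=[{"tx":0,"ty":0,"tz":0.15,"wx":0,"wy":0,"wz":0},{"tx":0,"ty":0,"tz":0.15,"wx":0,"wy":0,"wz":0},{"tx":0,"ty":0,"tz":0.1,"wx":0,"wy":0,"wz":0},{"tx":0,"ty":0,"tz":0,"wx":0,"wy":0,"wz":0}])

```text
time_s: 46.15
ee_pos: [574.1, 51.4, 93.9]
ee_rot: [179.9, 0.1, 82.5]
force: [-0.2, 0.7, 2.8]
gripper_width: 25.0
gripper_force: 30.0
```

Lid sits on the seal. Press down while gripping.

Call:
move_arm(plan=[{"tx":0,"ty":0,"tz":0.15,"wx":0,"wy":0,"wz":0},{"tx":0,"ty":0,"tz":0.15,"wx":0,"wy":0,"wz":0},{"tx":0,"ty":0,"tz":0.15,"wx":0,"wy":0,"wz":0},{"tx":0,"ty":0,"tz":0.15,"wx":0,"wy":0,"wz":0},{"tx":0,"ty":0,"tz":0,"wx":0,"wy":0,"wz":0}], force=50)

```text
time_s: 46.57
ee_pos: [574.3, 51.4, 89.2]
ee_rot: [179.8, 0.1, 82.5]
force: [-2.1, -0.5, 11.6]
gripper_width: 25.1
gripper_force: 50.0
```

Call:
move_arm(plan=[{"tx":0,"ty":0,"tz":0.15,"wx":0,"wy":0,"wz":0},{"tx":0,"ty":0,"tz":0.1,"wx":0,"wy":0,"wz":0},{"tx":0,"ty":0,"tz":0,"wx":0,"wy":0,"wz":0},{"tx":0,"ty":0,"tz":0,"wx":0,"wy":0,"wz":0}])

```text
time_s: 46.9
ee_pos: [574.4, 51.4, 89.1]
ee_rot: [179.8, 0.1, 82.5]
force: [-5.3, -0.6, 23.6]
gripper_width: 25.0
gripper_force: 50.1
```

Fully down (force rises, no travel). Ease off, release and retreat.

Call:
move_arm(plan=[{"tx":0,"ty":0,"tz":-0.25,"wx":0,"wy":0,"wz":0},{"tx":0,"ty":0,"tz":0,"wx":0,"wy":0,"wz":0}])

```text
time_s: 47.07
ee_pos: [574.4, 51.4, 89.2]
ee_rot: [179.8, 0.1, 82.5]
force: [-1.9, -0.2, 12.7]
gripper_width: 24.7
gripper_force: 50.0
```

Call:
move_arm(plan=[{"tx":0,"ty":0,"tz":0,"wx":0,"wy":0,"wz":0},{"tx":0,"ty":0,"tz":0,"wx":0,"wy":0,"wz":0},{"tx":0,"ty":0,"tz":0,"wx":0,"wy":0,"wz":0},{"tx":0,"ty":0,"tz":0,"wx":0,"wy":0,"wz":0},{"tx":0,"ty":0,"tz":-1,"wx":0,"wy":0,"wz":0},{"tx":0,"ty":0,"tz":-3,"wx":0,"wy":0,"wz":0},{"tx":0,"ty":0,"tz":-4,"wx":0,"wy":0,"wz":0},{"tx":0,"ty":0,"tz":-4,"wx":0,"wy":0,"wz":0},{"tx":-3,"ty":-3,"tz":-4,"wx":0,"wy":0,"wz":0},{"tx":-3,"ty":-3,"tz":0,"wx":0,"wy":0,"wz":0},{"tx":-3,"ty":-3,"tz":0,"wx":0,"wy":0,"wz":0},{"tx":-3,"ty":-3,"tz":0,"wx":0,"wy":0,"wz":0}], gripper=6)

```text
time_s: 48.07
ee_pos: [449.3, -43.6, 237.0]
ee_rot: [179.8, 0.1, 82.6]
force: [-0.3, -0.3, 0.3]
gripper_width: 60.1
gripper_force: 0.0
```

Call:
move_arm(plan=[{"tx":-3,"ty":-3,"tz":0,"wx":0,"wy":0,"wz":0},{"tx":-3,"ty":-3,"tz":0,"wx":0,"wy":0,"wz":0},{"tx":0,"ty":0,"tz":0,"wx":0,"wy":0,"wz":0},{"tx":0,"ty":0,"tz":0,"wx":0,"wy":0,"wz":0}])

```text
time_s: 48.4
ee_pos: [383.2, -94.6, 236.9]
ee_rot: [179.8, 0.1, 82.3]
force: [1.3, 0.3, 1.0]
gripper_width: 60.0
gripper_force: 0.0
```

Run:
```python
from m import *
s=env.state(); print(s['ee_pos'])
g=grab_frame('side');t=grab_frame('top')
for n,f in [('t',t),('s',g)]: print(n,'lid',circfit(f,(574,52,84),47,57,-1),'caddy',circfit(f,(573.5,52,84),56.5,66,-1))
cv2.imwrite('pics/n3.png',np.hstack([cv2.resize(t['color'][100:300,60:260],(400,400)),cv2.resize(g['color'][90:350,170:400],(354,400))])[:,:,::-1])
```

```text
[383.2265515  -94.57421541 236.9209988 ]
t lid (array([573.5,  51.5]), np.float64(52.0), 72) caddy (array([573.7,  52.3]), np.float64(59.7), 57)
s lid (array([572.9,  51.1]), np.float64(52.0), 59) caddy (array([572.8,  51.5]), np.float64(60.2), 42)
```

View pics/n3.png

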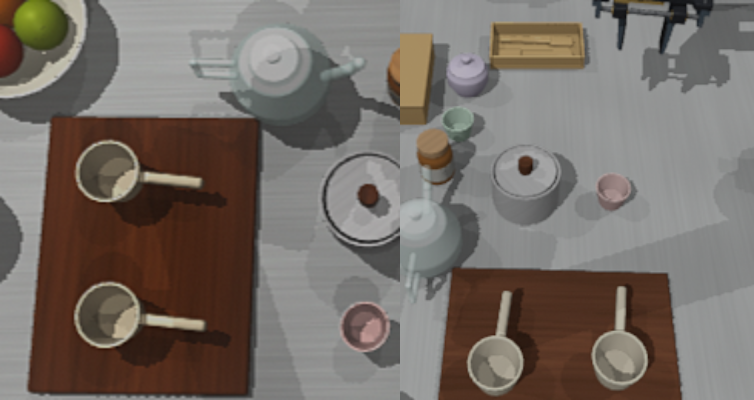

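The lid is centred and flush in the caddy, both empty cups stand upright on the board, and the paddles are in the tray.

```bash
python3 -c "
from workcell import env
print(env.job_done())"
```

```text
the job is handed in; nothing more can be done
None
```

I finished the task and handed the job in at about 48 s of the 210 s allowed, but no verdict came back: both paddles are in the tray, all eight tea balls are in the caddy, both empty cups stand upright on the board, and the lid is pressed down flush and centred in the mouth.

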